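# Swap and strap down the battery cells of a model race car

### The job

Swap the race car's batteries: put the used grey cells from the black plate into the white bin, roll or otherwise turn every coloured cell on the grey mat so that its white strip faces up, and lay each in its own orange trough, strip still on top. Then lift the aluminium strap by its red tab, swing it about its bolt over the cells and let its slot drop over the other bolt, so that it lies flat on both posts. Do not knock over the spray can.

Things in the scene. Friction and masses are not known exactly. Their poses are not given: they have to be found in the camera images.
- cell1: round battery cell, plain cylinder 26 mm across, 65 mm long, 90 g, green, with one white strip (52 x 9 mm) along its side; may be absent. Starts lying on the mat, strip sideways or down; rolls without slipping (turn = distance / 13 mm) and soon stops when let go. Origin at the cylinder's centre; x along its axis, z from the axis out through the strip (z straight up = strip on top).
- cell2: round battery cell, plain cylinder 26 mm across, 65 mm long, 90 g, blue, with one white strip (52 x 9 mm) along its side; may be absent. Starts lying on the mat, strip sideways or down; rolls without slipping (turn = distance / 13 mm) and soon stops when let go. Origin at the cylinder's centre; x along its axis, z from the axis out through the strip (z straight up = strip on top).
- cell3: round battery cell, plain cylinder 26 mm across, 65 mm long, 90 g, red, with one white strip (52 x 9 mm) along its side; may be absent. Starts lying on the mat, strip sideways or down; rolls without slipping (turn = distance / 13 mm) and soon stops when let go. Origin at the cylinder's centre; x along its axis, z from the axis out through the strip (z straight up = strip on top).
- used1: used battery cell, plain grey cylinder without a strip, 26 mm across, 65 mm long, 90 g; starts lying in one of the troughs of the plate; may be absent. Origin at the cylinder's centre, x along its axis
- used2: used battery cell, plain grey cylinder without a strip, 26 mm across, 65 mm long, 90 g; starts lying in one of the troughs of the plate; may be absent. Origin at the cylinder's centre, x along its axis
- used3: used battery cell, plain grey cylinder without a strip, 26 mm across, 65 mm long, 90 g; starts lying in one of the troughs of the plate; may be absent. Origin at the cylinder's centre, x along its axis
- bin: open white bin fixed to the table, 110 mm (its x) x 130 mm (its y) x 40 mm high, walls and floor 4 mm; origin at the centre of its underside; yaw within 0.2 rad
- plate: black battery plate fixed to the table, 300 x 246 x 6 mm, yaw within 0.2 rad. Origin on the table under the middle of the battery bay; z up, x along the row of three orange troughs (pivot bolt at x = -118 mm, free bolt at +118 mm, y = 0), y parallel to the cells once loaded. A finned block at x 45 to 95, y 120 to 170 mm rises to z = 34 mm.
- trough0 (a point): centre of the floor of the trough next to the pivot bolt, 6 mm above the table. 33 mm wide (plate x), 72 mm long (plate y), flat; the ribs beside it (19 mm wide between troughs) rise only 4 mm above the floor for 20 mm to either side of this point (room for fingers), 16 mm beyond; end walls 10 mm. Spacing 52 mm. A loaded cell's axis lies 13 mm above this point along plate y, either way round.
- trough1 (a point): centre of the floor of the trough in the middle, 6 mm above the table. 33 mm wide (plate x), 72 mm long (plate y), flat; the ribs beside it (19 mm wide between troughs) rise only 4 mm above the floor for 20 mm to either side of this point (room for fingers), 16 mm beyond; end walls 10 mm. Spacing 52 mm. A loaded cell's axis lies 13 mm above this point along plate y, either way round.
- trough2 (a point): centre of the floor of the trough next to the free bolt, 6 mm above the table. 33 mm wide (plate x), 72 mm long (plate y), flat; the ribs beside it (19 mm wide between troughs) rise only 4 mm above the floor for 20 mm to either side of this point (room for fingers), 16 mm beyond; end walls 10 mm. Spacing 52 mm. A loaded cell's axis lies 13 mm above this point along plate y, either way round.
- box (a point): centre of the flat top, 34 mm above the table, of the blue box on the plate (130 mm in plate x, 85 mm in plate y) that carries the open strap
- bolt_a (a point): pivot bolt: centre of the top face of its aluminium post (16 mm across), 34 mm above the table, on the bolt's axis. The 6 mm bolt rises 36 mm above this to a head 16 mm wide and 5 mm thick, which keeps the strap on: the strap can be lifted up to 32 mm and turned freely about it.
- bolt_b (a point): free bolt: centre of the top face of its aluminium post (16 mm across), 34 mm above the table. The 6 mm bolt has no head; it ends, tapered, 13 mm above this point.
- strap: loose aluminium strap, 260 x 22 x 4 mm, 90 g, flat, with its 9 mm round hole around the pivot bolt. Origin at that hole's centre on the underside; x along the strap to its slotted end, z up. It starts swung aside towards plate +y, 69 to 97 degrees from the line of the bolts, resting on the pivot post and the blue box (underside 34 mm above the table).
- slot (a point): centre of the slot at the underside of the strap, 236 mm along x from its origin; the slot is 18 mm long along the strap and 9 mm wide, right through. The bolts are 236 mm apart.
- tab (a point): centre of the red grip tab that stands on the strap 185 mm along x from its origin: 24 mm along the strap, 12 mm thick across it, rising 24 mm above the strap's top face; this point is 18 mm above the strap's underside.
- mat: grey foam mat fixed to the table where the coloured cells lie, inner area 270 mm (x) x 340 mm (y), its top 3 mm above the table, with a black lip 6 mm thick all round that rises 14 mm above the mat; origin under its centre; not turned
- spray: pale grey spray can, standing, 66 mm across, 160 mm tall, origin at the centre of its base; a bystander.

How it is judged (in metres and radians):
On the way, in this order (a step that is already met when the one before it is completed fails the run):
1. every used grey cell is in the bin and every coloured cell lies in a trough, white strip up, before the strap is closed (x of cell1 in the frame of plate between -0.062 and 0.062 m and y of cell1 in the frame of plate between -0.012 and 0.012 m and z of cell1 in the frame of plate between 0.015 and 0.0225 m and angle between each of cell1, cell2, cell3's own z axis and vertical below 0.44 rad and linear speed of each of cell1, cell2, cell3, used1, used2, used3 below 0.02 m/s and x of cell2 in the frame of plate between -0.062 and 0.062 m and y of cell2 in the frame of plate between -0.012 and 0.012 m and z of cell2 in the frame of plate between 0.015 and 0.0225 m and x of cell3 in the frame of plate between -0.062 and 0.062 m and y of cell3 in the frame of plate between -0.012 and 0.012 m and z of cell3 in the frame of plate between 0.015 and 0.0225 m and x of used1 in the frame of bin between -0.051 and 0.051 m and y of used1 in the frame of bin between -0.061 and 0.061 m and z of each of used1, used2, used3 in the frame of bin below 0.05 m and x of used2 in the frame of bin between -0.051 and 0.051 m and y of used2 in the frame of bin between -0.061 and 0.061 m and x of used3 in the frame of bin between -0.051 and 0.051 m and y of used3 in the frame of bin between -0.061 and 0.061 m), for 0.2 s.
2. the strap's slot has dropped over the free bolt and the strap lies on both posts (horizontal distance between slot and bolt_b below 0.009 m and horizontal distance between strap and bolt_a below 0.006 m and z of slot in the frame of plate between 0.03 and 0.038 m and angle between strap's own z axis and vertical below 0.04 rad and linear speed of strap below 0.02 m/s), for 0.2 s.
At the end, for the whole second after the job is handed in: every used grey cell lies in the white bin, every coloured cell lies at rest on the floor of a trough with its white strip within 25 degrees of straight up, and the strap lies flat on both posts (within 4 mm), its hole around the pivot bolt and its slot around the free bolt (all of step 1 and all of step 2); the robot touches nothing.
It fails at once if the spray can is knocked over (angle between spray's own z axis and vertical above 0.6 rad).
Of cell1, cell2, cell3 only 2 to 3 are there at a start; the rules pass over those that are not, and their reading is None.
Of used1, used2, used3 only 2 to 3 are there at a start; the rules pass over those that are not, and their reading is None.
At some moment in a run one of cell1, cell2, cell3 may be knocked a few centimetres aside while the robot is not near it.
It also fails if it takes over 210 s, if anything falls off the work surface, if the arm or the gripper's body presses on something with over 40 N, if the wrist force passes 120 N, or if a joint passes its speed limit or range.

### The arm

A 6-joint arm with a two-finger parallel gripper is mounted at the origin on the work surface. World frame = base frame: x ahead of the robot, y to its left, z up, the work surface at z = 0. Lengths are in mm, angles in degrees, forces in N, time in s.
With the tool pointing down it reaches from about 300 to 850 mm from the base axis. Payload 4.2 kg.
Tool frame: the origin (TCP) lies midway between the tips of the shut fingers; the grasp point (between the pads) lies 19 mm behind it; z points along the fingers, y is the line along which they close (so a half turn about z gives the same grasp; the last joint's range is limited). The gripper opens to 91 mm and grips with 3 to 60 N. Pads are 32 mm wide; open, the fingers measure 118 mm over their backs; the gripper's body (76 mm by 178 mm) begins 60 mm behind the grasp point.
Start: joints at [-68.984, 18.312, 89.639, -0, 72.044, -1.146], TCP at [216.911, -532.537, 191.076] pointing down, gripper open.
Joint ranges: [-177.97, 177.97], [-48.28, 115.42], [12.27, 149.76], [-77.06, 257.06], [2.81, 150.46], [-146.56, 146.56]. Speed limits (degrees/s): [147.25, 147.25, 180, 180, 180, 180].

### API

Orientations are given as [roll, pitch, yaw] about the fixed x, y, z axes, in that order (R = Rz(yaw) Ry(pitch) Rx(roll)).
In Python, from workcell import env gives the robot as it stands.
- The arm moves only by the shell command python3 drive.py 'ROWS' [OPENING] [FORCE]. ROWS is a JSON list of rows, 1 to 8 of them, each an object with the fields d (a list: dx, dy, dz in mm), rot (a list: a rotation vector rx, ry, rz in degrees); a field left out counts as zero; each row shifts and turns the commanded pose from where the row before left it, along the tool's axes as they then stand; what a row does not reach is not made up. A row lasts 1/10 s, in which the tool goes at most 50 mm and 8.59 degrees, less where a joint would pass 70% of its speed; a pose out of reach is approached as far as the arm can. OPENING is the finger opening in mm, set as the command begins (- or left out keeps the last). The fingers move at their own pace and stop on an object; FORCE is the grip in N (left out, the last holds). Time passes only in rows, so rows that do not move let the fingers close. It prints the time, the measured TCP pose, the force, the opening and the grip force at its end. Input that does not fit is refused with a message, and nothing moves.
- env.state(): the state, without advancing time (a new reading comes with each control period).
- env.grab_frame(name): name is "scene" or "side" or "wrist"; returns the picture (420x560x3 uint8, blue, green, red); there is no depth.
- env.camera_model(name): a dict with "fx", "fy", "cx", "cy" (pixels), "T" (4x4, takes a point from camera to world coordinates). Camera axes: x right, y up, looking along -z (the intrinsics and any distortion apply to the point x, -y, -z); pixel columns grow to the right and rows downward; lengths in mm; the calibration is good to about 2 mm. A picture is of the moment at which its call begins: read the wrist's pose just before it. camera_model takes no time and is no camera call; for the wrist camera it gives the pose at the moment of the call.
- env.job_done(): hands the job in; it is judged then, once.
The state is a dict: "time_s": time; "qpos": joint angles; "qvel": joint speeds; "effort": joint torques, N m; "ee_pos": TCP position; "ee_rot": TCP orientation; "force": force on the tool from outside, world axes, zero at the start; "torque": the same for the moment, N m; "gripper_width": finger opening in mm; "gripper_force": force on a finger pad.
Only numpy, scipy, OpenCV 4.12 (cv2) and the standard library are available. Lean on these libraries where they do the work, as an engineer would, in place of code of your own. Each camera call takes 0.05 s, during which the arm holds its last target. There are 200 camera calls.

## Working session

There is one attempt and no reset: what is moved stays moved. The work goes in short steps, Python scripts to look and compute and a shell command to move; the robot and the scene stay as the last step left them, time stands still between calls to the robot, and variables do not carry over. Pictures are saved under pics/ and viewed, at most 14 in all, crops included, and the job is handed in when it is done.

```bash
ls; mkdir -p pics; python3 - <<'E'
from workcell import env
import cv2,numpy as np
print(env.state())
for n in("scene","side","wrist"):
    m=env.camera_model(n); print(n,{k:(np.round(v,3).tolist() if k=="T" else v) for k,v in m.items()})
    cv2.imwrite(f"pics/{n}0.png",env.grab_frame(n))
E
```

```text
drive.py
pics
workcell.py
{'time_s': 0.0, 'qpos': array([-6.89819517e+01,  1.83519709e+01,  8.97070977e+01, -6.82315796e-04,
        7.20455551e+01, -1.14460748e+00]), 'qvel': array([ 0.11522633,  0.02302328,  0.07136225, -0.01606731,  0.02471731,
       -0.01395381]), 'effort': array([-2.11663396e-04, -4.12470746e+01, -2.31974280e+01,  7.25092529e-02,
        4.56868624e-02, -1.45100280e-04]), 'ee_pos': array([ 216.71826124, -531.98696241,  190.21235073]), 'ee_rot': array([-1.79895384e+02, -1.44137030e-03,  2.21628654e+01]), 'force': array([-0.15356334,  0.3157247 , -0.05935585]), 'torque': array([-0.0445901 ,  0.02584446, -0.02499138]), 'gripper_force': 0.0, 'gripper_width': 91.18115583732697}
scene {'fx': 493.8379232977892, 'fy': 493.8379232977892, 'cx': 280.4046061260048, 'cy': 208.76740765593553, 'T': [[-0.376, -0.74, 0.557, 1240.641], [0.926, -0.297, 0.231, 244.206], [-0.006, 0.603, 0.798, 1108.001], [0.0, 0.0, 0.0, 1.0]]}
side {'fx': 387.9845778306593, 'fy': 387.9845778306593, 'cx': 288.6610685200216, 'cy': 207.32250660687416, 'T': [[-0.71, 0.547, -0.443, 47.96], [-0.704, -0.563, 0.433, 423.855], [-0.012, 0.62, 0.785, 871.666], [0.0, 0.0, 0.0, 1.0]]}
wrist {'fx': 359.37079759544633, 'fy': 359.37079759544633, 'cx': 277.6902631372949, 'cy': 201.0733547395754, 'T': [[0.377, 0.891, 0.252, 287.951], [-0.926, 0.363, 0.1, -503.953], [-0.002, -0.271, 0.963, 384.453], [0.0, 0.0, 0.0, 1.0]]}
```
View pics/scene0.png

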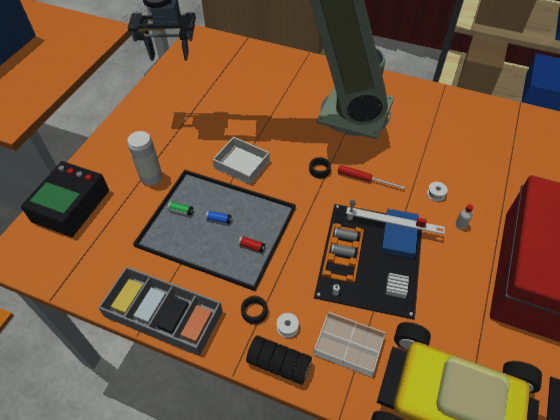

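View pics/side0.png

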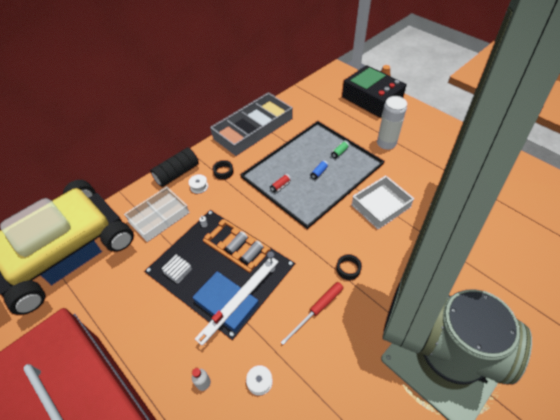

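View pics/wrist0.png

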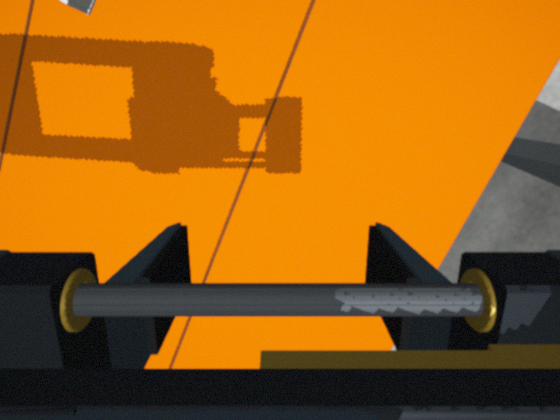

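Scene and side views show all three coloured cells on the mat: green (181,209), blue (218,217) and red (252,243) in the scene picture. Two used cells are in troughs 0 and 1, at (347,234) and (343,250). The strap's tab is at (421,224), the free bolt at (336,288), the bin at (242,160) and the can at (146,158).

```bash
cat > h.py <<'E'
from workcell import env
import cv2,numpy as np
from scipy.spatial.transform import Rotation as R
def ray(m,p):
    d=np.array([(p[0]-m["cx"])/m["fx"],-(p[1]-m["cy"])/m["fy"],-1.]);T=np.array(m["T"]);d=T[:3,:3]@d
    return T[:3,3],d/np.linalg.norm(d)
def tri(*mp):
    A=np.zeros((3,3));b=np.zeros(3);r=[ray(*x) for x in mp]
    for o,d in r:
        P=np.eye(3)-np.outer(d,d);A+=P;b+=P@o
    X=np.linalg.solve(A,b)
    return X,max(np.linalg.norm((np.eye(3)-np.outer(d,d))@(X-o)) for o,d in r)
def at(m,p,z):
    o,d=ray(m,p);return o+d*(z-o[2])/d[2]
def proj(m,X):
    T=np.array(m["T"]);c=T[:3,:3].T@(np.asarray(X,float)-T[:3,3])
    return np.array([m["cx"]-m["fx"]*c[0]/c[2],m["cy"]+m["fy"]*c[1]/c[2]])
def pose():
    s=env.state();return s["ee_pos"],R.from_euler("xyz",s["ee_rot"],degrees=True)
def go(X,yaw=None):
    """delta in tool axes to TCP X, tool down with heading yaw (rotvec of tool)"""
    p,r=pose();d=r.inv().apply(np.asarray(X,float)-p)
    if yaw is not None:
        rel=(r.inv()*R.from_euler("xyz",[180,0,yaw],degrees=True)).as_rotvec(degrees=True)
    else: rel=0
    print("tool delta",np.round(d,1),"rot",np.round(rel,1))
def shot(name,cam="wrist"):
    m=env.camera_model(cam);f=env.grab_frame(cam);cv2.imwrite(f"pics/{name}.png",f)
    np.save(f"pics/{name}.npy",m,allow_pickle=True);return m,f
def load(name): return np.load(f"pics/{name}.npy",allow_pickle=True).item()
E
python3 - <<'E'
from h import *
s=env.camera_model("scene");d=env.camera_model("side")
for n,a,b in [("green",(181,209),(340,149)),("blue",(218,217),(320,170)),("red",(252,243),(280,183)),("bin",(242,160),(383,200)),("usedA",(347,234),(253,252)),("usedB",(343,250),(237,241)),("boltAhead",(350,206),(270,252)),("boltBtop",(336,286),(203,216)),("tab",(421,222),(217,315)),("slotend",(441,230),(202,338)),("cantop",(140,136),(396,102))]:
    X,e=tri((s,a),(d,b));print(n,X.round(1),round(e,1))
g=[(231,250),(300,250)]
# wrist camera pose in tool frame
m=env.camera_model("wrist");p,r=pose();T=np.array(m["T"]);print(r.inv().apply(T[:3,3]-p),(r.inv().as_matrix()@T[:3,:3]).round(3).tolist())
E
```

```text
green [ 580.8 -329.5   15.1] 1.3
blue [ 566.7 -220.8   12.5] 0.5
red [612.9 -96.7  17.6] 1.6
bin [ 355.4 -247.1   22. ] 2.1
usedA [492.1 123.   19.1] 2.0
usedB [545.8 129.6  21.5] 1.1
boltAhead [437.2 110.   67.6] 0.7
boltBtop [662.1 147.4  39.8] 0.8
tab [409.2 297.4  55. ] 0.6
slotend [400.  351.4  36. ] 0.6
cantop [ 498.5 -469.3  165.8] 2.6
[  76.54976059    0.52740295 -194.17144446] [[-0.001, 0.963, 0.271], [1.0, 0.001, 0.001], [0.0, 0.271, -0.963]]
```

```bash
python3 -c "
from h import *
go((570,-230,250),90)"
```

```text
tool delta [ 441.1 -146.6  -59.4] rot [ -0.1  -0.  -67.8]
```

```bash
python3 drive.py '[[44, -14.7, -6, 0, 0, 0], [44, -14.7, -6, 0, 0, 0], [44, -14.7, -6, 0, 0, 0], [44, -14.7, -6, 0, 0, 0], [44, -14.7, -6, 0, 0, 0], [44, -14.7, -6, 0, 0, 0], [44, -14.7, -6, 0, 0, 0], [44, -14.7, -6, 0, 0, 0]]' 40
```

```text
refused: ROWS must be a list of objects, one for each row. Nothing was moved.
```

The error is about the shape of the input: a list of objects, one for each row. Fixing that and sending the same move.

```bash
python3 drive.py '[{"d": [44, -14.7, -6]}, {"d": [44, -14.7, -6]}, {"d": [44, -14.7, -6]}, {"d": [44, -14.7, -6]}, {"d": [44, -14.7, -6]}, {"d": [44, -14.7, -6]}, {"d": [44, -14.7, -6]}, {"d": [44, -14.7, -6]}]' 40; python3 drive.py '[{"d": [44, -14.7, -6]}, {"d": [44, -14.7, -6]}, {"rot": [0, 0, -8.5]}, {"rot": [0, 0, -8.5]}, {"rot": [0, 0, -8.5]}, {"rot": [0, 0, -8.5]}, {"rot": [0, 0, -8.5]}, {"rot": [0, 0, -8.5]}]'; python3 drive.py '[{"rot": [0, 0, -8.5]}, {"rot": [0, 0, -8.3]}, {}, {}]'; python3 -c "
from h import *
shot('mat1')"
```

```text
time_s: 0.95
ee_pos: [499.6, -289.3, 239.1]
ee_rot: [-180.0, 0.0, 22.2]
force: [0.2, -0.9, -0.3]
gripper_width: 40.1
gripper_force: 0.0
time_s: 1.75
ee_pos: [568.7, -230.3, 250.6]
ee_rot: [-179.9, -0.0, 73.5]
force: [-0.3, 0.6, 0.1]
gripper_width: 40.1
gripper_force: 0.0
time_s: 2.15
ee_pos: [568.9, -230.3, 250.8]
ee_rot: [-180.0, -0.0, 89.8]
force: [0.2, 0.1, 0.1]
gripper_width: 39.9
gripper_force: 0.0
```

View pics/mat1.png

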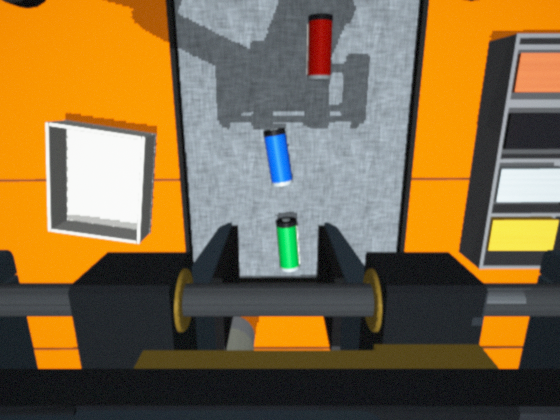

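The picture shows red (320,45), blue (278,157) and green (288,243) lying along y. The bin's rim runs about (48,123), (155,132), (140,242), (48,232). I'll zoom in on the cells for the strips.

```bash
python3 - <<'E'
from h import *
f=cv2.imread("pics/mat1.png")
s=cv2.imread("pics/scene0.png");d=cv2.imread("pics/side0.png")
def c(f,x,y,w=40,k=4): return cv2.resize(f[max(0,y-w):max(0,y-w)+2*w,x-w:x+w],(260,260),interpolation=cv2.INTER_CUBIC)
P=np.vstack([np.hstack([c(f,320,45),c(f,278,157),c(f,288,243)]),np.hstack([c(s,252,243,20),c(s,218,217,20),c(s,181,209,20)])])
P2=np.hstack([c(d,280,183,20),c(d,320,170,20),c(d,340,149,20)])
cv2.imwrite("pics/crop1.png",cv2.resize(np.vstack([P,P2]),(600,600)))
E
```

```text
(no output)
```

View pics/crop1.png

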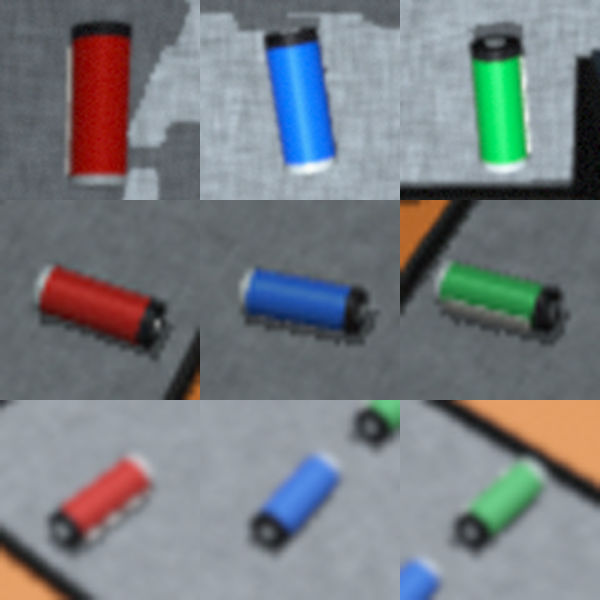

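Red's strip faces world -x, so it rolls +x. Green's faces +x, so it rolls -x. Blue's is underneath. Next is a second, closer view to triangulate the cell ends.

```bash
python3 drive.py '[{"d": [40, 10, 30]}, {"d": [40, 10, 30]}, {}, {}]'; cat >> h.py <<'E'
def cell(f,col,roi=None):
    """minAreaRect-like: mask of a saturated colour -> axis line end midpoints of coloured body (px)"""
    h,s,v=cv2.split(cv2.cvtColor(f,cv2.COLOR_BGR2HSV))
    lo,hi={"red":(172,188),"green":(50,80),"blue":(100,125)}[col]
    hh=h.astype(int); hh=np.where((col=="red")&(hh<60),hh+180,hh)
    k=((hh>=lo)&(hh<=hi)&(s>130)&(v>60)).astype(np.uint8)
    if roi: z=np.zeros_like(k);x0,y0,x1,y1=roi;z[y0:y1,x0:x1]=k[y0:y1,x0:x1];k=z
    n,l,st,_=cv2.connectedComponentsWithStats(k); 
    if n<2: return None
    i=1+np.argmax(st[1:,4]);y,x=np.nonzero(l==i);P=np.c_[x,y].astype(float);c=P.mean(0)
    u=np.linalg.svd(P-c,full_matrices=False)[2][0];u=u*np.sign(u[1]) ;t=(P-c)@u
    return c+u*np.percentile(t,.5),c+u*np.percentile(t,99.5),len(P)
E
python3 - <<'E'
from h import *
m2,f2=shot('mat2');m1=load('mat1');f1=cv2.imread('pics/mat1.png')
for c in("red","blue","green"):
    a=cell(f1,c);b=cell(f2,c);print(c,a and [np.round(v,1) for v in a],b and [np.round(v,1) for v in b])
    for i in(0,1):
        X,e=tri((m1,a[i]),(m2,b[i])) if b is not None else (0,0)
        print(np.round(X,1),round(e,1),"z16:",at(m1,a[i],16).round(1),at(m2,b[i],16).round(1) if b else "")
E
```

```text
time_s: 2.6
ee_pos: [588.5, -151.3, 191.6]
ee_rot: [-179.9, 0.0, 90.0]
force: [0.2, 0.1, 0.9]
gripper_width: 39.8
gripper_force: 0.0
red [array([320.3,  18.9]), array([319. ,  74.1]), np.int64(1239)] [array([305.5,  95.9]), array([304. , 153.1]), np.int64(1407)]
[615.  -71.5  24.7] 0.1 z16: [615.8 -69.7  16. ] [615.8 -71.4  16. ]
[ 615.  -126.8   24. ] 0.1 z16: [ 615.9 -126.3   16. ] [ 615.4 -127.9   16. ]
blue [array([274.3, 134.2]), array([281.7, 181. ]), np.int64(1002)] [array([256.6, 215.5]), array([265.1, 263.4]), np.int64(1072)]
[ 565.6 -192.3   25.3] 0.5 z16: [ 565. -193.   16.] [ 565.4 -195.4   16. ]
[ 574.  -247.5   25.3] 0.4 z16: [ 573.7 -249.5   16. ] [ 574. -252.   16.]
green [array([285.7, 226.4]), array([289.1, 267.1]), np.int64(745)] [array([269.3, 315.3]), array([274.3, 350.5]), np.int64(679)]
[ 578.6 -296.1   49.8] 0.7 z16: [ 578.6 -308.1   16. ] [ 578.3 -318.6   16. ]
[ 583.5 -361.    23.6] 0.6 z16: [ 583.1 -364.6   16. ] [ 584.  -367.1   16. ]
```

View pics/mat2.png

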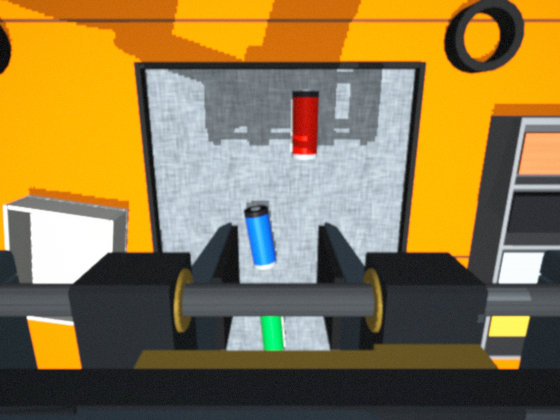

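Red is at about (615.5,-99) with its axis at 90°, blue (570,-220) at 98.7°, green (581,-335) at 95°. Crests triangulate at z of about 25 and the true top is 29, so this is consistent. I'll start with red: straddle it, roll 20 mm toward +x, then grip.

```bash
python3 drive.py '[{"d": [26, 13.5, 45]}, {"d": [26, 13.5, 45]}, {"d": [0, 0, 30]}, {"d": [0, 0, 30]}, {"d": [0, 0, 20]}, {"d": [0, 0, 10]}, {"d": [0, 0, 2.5]}]' 40 && python3 drive.py '[{"d": [0, 4, 0]}, {"d": [0, 4, 0]}, {"d": [0, 4, 0]}, {"d": [0, 4, 0]}, {"d": [0, 4, 0]}, {}]' && python3 drive.py '[{}, {}, {}]' 24 8
python3 - <<'E'
from h import *
m,f=shot('red1');c=proj(m,pose()[0]);print(c,cell(f,'red'))
x,y=c.astype(int);cv2.imwrite('pics/red1c.png',cv2.resize(f[y-90:y+40,x-80:x+80],None,fx=4,fy=4,interpolation=cv2.INTER_CUBIC))
E
```

```text
time_s: 3.35
ee_pos: [614.0, -104.6, 15.8]
ee_rot: [180.0, 0.0, 89.9]
force: [0.3, -0.4, 0.8]
gripper_width: 39.9
gripper_force: 0.0
time_s: 3.95
ee_pos: [634.6, -103.6, 16.1]
ee_rot: [179.9, 0.0, 90.0]
force: [0.2, 0.0, -0.8]
gripper_width: 39.9
gripper_force: 0.0
time_s: 4.25
ee_pos: [633.6, -103.6, 15.8]
ee_rot: [-180.0, 0.0, 90.0]
force: [0.1, -0.9, 0.7]
gripper_width: 24.3
gripper_force: 0.0
[277.67990259 237.00073218] (array([238.37875856, 185.72846677]), array([265.63016567, 280.06946258]), 2624)
```

View pics/red1c.png

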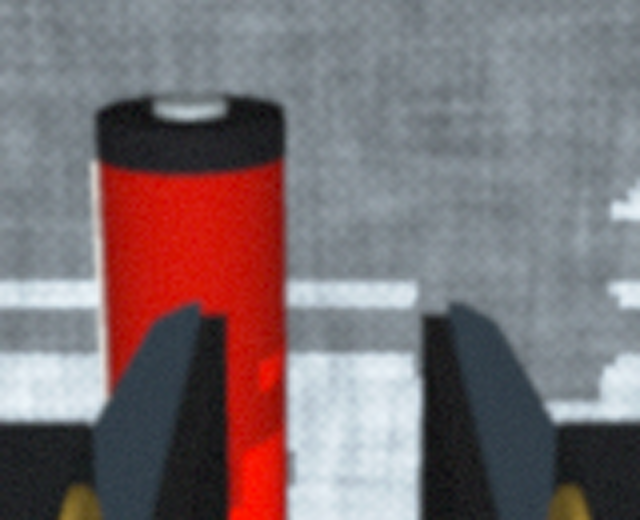

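```bash
python3 - <<'E'
from h import *
m=load('red1')
c=np.array([277.68,237]);o=c.astype(int)-[80,90]
for p in [(100,170),(283,170),(190,172),(228,320),(422,320),(108,380)]:
    q=o+np.array(p)/4.; print(p,q,[at(m,q,z).round(1) for z in(16,29,40)])
p,r=pose();print(p, [proj(m,p+r.apply([16,s*12,dz])).round(0) for s in(-1,1) for dz in (0,-10,-20,-40)])
E
```

```text
(100, 170) [222.  189.5] [array([602.7, -75.3,  16. ]), array([604.8, -72.1,  29. ]), array([606.6, -69.4,  40. ])]
(283, 170) [267.75 189.5 ] [array([628.2, -75.3,  16. ]), array([628.5, -72.1,  29. ]), array([628.9, -69.4,  40. ])]
(190, 172) [244.5 190. ] [array([615.2, -75.6,  16. ]), array([616.5, -72.4,  29. ]), array([617.5, -69.6,  40. ])]
(228, 320) [254. 227.] [array([620.1, -97.4,  16. ]), array([621. , -92.7,  29. ]), array([621.8, -88.8,  40. ])]
(422, 320) [302.5 227. ] [array([647.9, -97.4,  16. ]), array([646.9, -92.8,  29. ]), array([646.1, -88.8,  40. ])]
(108, 380) [224. 242.] [array([ 602.5, -106.6,   16. ]), array([ 604.6, -101.3,   29. ]), array([606.4, -96.8,  40. ])]
[ 633.63691114 -103.59757628   15.86820412] [array([256., 211.]), array([255., 216.]), array([254., 222.]), array([251., 236.]), array([299., 211.]), array([300., 216.]), array([301., 222.]), array([304., 236.])]
```

The cell did not move. The image puts the finger tips at z of about 40 while the TCP reads 16, so they passed over the cell. I'll re-straddle it and go down step by step, watching the force.

```bash
python3 drive.py '[{"d": [0, -8, -10]}, {"d": [4.6, -10, -10]}, {"d": [0, 0, 10]}, {"d": [0, 0, 10]}, {"d": [0, 0, 6]}, {}]' 40 && python3 - <<'E'
from h import *
m,f=shot('red2','side');m2,f2=shot('red2s','scene')
P=[]
for mm,ff in((m,f),(m2,f2)):
    c=proj(mm,pose()[0]);print(c);x,y=c.astype(int);P.append(cv2.resize(ff[y-50:y+25,x-50:x+50],None,fx=4,fy=4,interpolation=cv2.INTER_CUBIC))
cv2.imwrite('pics/red2c.png',np.hstack(P));print(env.state()['ee_pos'])
E
```

```text
time_s: 4.9
ee_pos: [614.6, -98.8, 8.0]
ee_rot: [-179.8, -0.0, 90.0]
force: [-0.6, -0.6, 0.4]
gripper_width: 40.0
gripper_force: 0.0
[280.40974616 183.65275111]
[251.38871615 245.68291265]
[615.66400246 -98.98394407   9.22156358]
```

View pics/red2c.png

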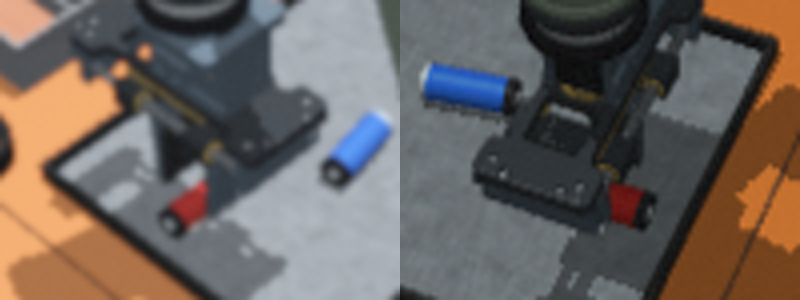

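```bash
python3 - <<'E'
from h import *
m=load('red2');print([proj(m,(x,y,z)).round(1) for x in(634.6,648) for y in(-115,-83) for z in (8,32)])
E
python3 drive.py '[{}, {}, {}]' 22 5
```

```text
[array([279.8, 177.8]), array([279.6, 172.3]), array([272.2, 183.5]), array([271.8, 178. ]), array([276.7, 175.5]), array([276.4, 170. ]), array([269.1, 181.2]), array([268.6, 175.7])]
time_s: 5.3
ee_pos: [616.0, -99.1, 10.1]
ee_rot: [180.0, 0.0, 90.0]
force: [-0.7, -0.5, 0.4]
gripper_width: 22.2
gripper_force: 0.0
```

Both fingers shut freely above the cell, so the real tips sit about 24 mm behind the stated TCP, as the pictures suggested. I'll reopen and descend by touch.

```bash
python3 drive.py '[{}, {}, {"d": [0, 0, 4]}, {"d": [0, 0, 4]}, {"d": [0, 0, 4]}, {}]' 40; python3 drive.py '[{"d": [0, 0, 3]}, {"d": [0, 0, 3]}, {}]'; python3 drive.py '[{}, {}, {}]' 22 5
```

```text
time_s: 5.9
ee_pos: [615.1, -98.9, -3.0]
ee_rot: [-179.9, -0.0, 90.0]
force: [-0.4, -0.3, -0.2]
gripper_width: 40.2
gripper_force: 0.0
time_s: 6.2
ee_pos: [615.5, -99.0, -8.6]
ee_rot: [-180.0, -0.0, 90.0]
force: [-1.0, 0.7, 0.1]
gripper_width: 39.9
gripper_force: 0.0
time_s: 6.5
ee_pos: [615.8, -99.0, -8.0]
ee_rot: [180.0, 0.0, 90.0]
force: [0.1, 0.1, -0.6]
gripper_width: 26.0
gripper_force: 5.0
```

```bash
python3 drive.py '[{}, {}, {"d": [0, 0, 4]}, {"d": [0, 0, 3]}, {}]' 38; python3 drive.py '[{"d": [0, 4, 0]}, {"d": [0, 4, 0]}, {"d": [0, 4, 0]}, {"d": [0, 4, 0]}, {"d": [0, 4, 0]}, {}, {}]' && python3 drive.py '[{}, {}, {}]' 22 5
python3 - <<'E'
from h import *
m,f=shot('red3');p=pose()[0];c=proj(m,p+[0,0,24]);print(p,c)
x,y=c.astype(int);cv2.imwrite('pics/red3c.png',cv2.resize(f[y-80:y+50,x-80:x+80],None,fx=4,fy=4,interpolation=cv2.INTER_CUBIC))
E
```

```text
time_s: 7.0
ee_pos: [615.3, -98.9, -15.8]
ee_rot: [-179.9, -0.0, 90.0]
force: [0.1, 0.1, -0.9]
gripper_width: 38.2
gripper_force: 0.0
time_s: 7.7
ee_pos: [635.8, -99.0, -15.2]
ee_rot: [-180.0, 0.0, 90.0]
force: [0.5, 0.1, -0.4]
gripper_width: 37.9
gripper_force: 0.0
time_s: 8.0
ee_pos: [635.6, -99.0, -15.1]
ee_rot: [-180.0, 0.0, 90.0]
force: [-0.0, 0.2, 0.5]
gripper_width: 25.7
gripper_force: 5.0
[635.55416994 -99.00433159 -15.0905423 ] [277.56468043 254.15517133]
```

View pics/red3c.png

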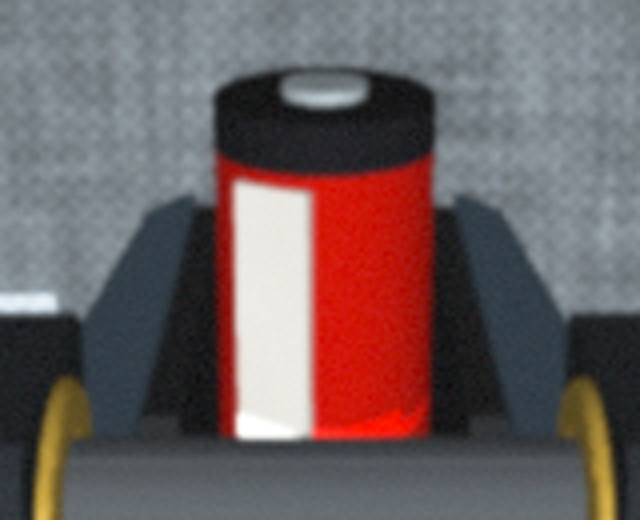

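Gripped at 25.8 mm. The strip centre is at crop x=273 against the cell's centre of 325 with radius 108, so about 30° short. I'll roll 7 mm more and measure numerically from here.

```bash
cat >> h.py <<'E'
def strip(name):
    m,f=shot(name);p,r=pose();c=proj(m,p+[0,0,24]).astype(int)
    h,s,v=[q.astype(int) for q in cv2.split(cv2.cvtColor(f,cv2.COLOR_BGR2HSV))];res=[]
    for y in range(c[1]-26,c[1]-4,3):
        x=np.arange(c[0]-60,c[0]+60);col=(s[y,x]>140)&(v[y,x]>50);g=x[col]
        if len(g)<6: print(y,"few",len(g));continue
        a,b=g.min(),g.max();k=(s[y,x]<70)&(v[y,x]>140)&(x>c[0]-32)&(x<c[0]+32);w=x[k]
        res.append((y,a,b,len(w),w.min() if len(w) else 0,w.max() if len(w) else 0))
    for q in res[::2]: print(tuple(int(v) for v in q),end=" ")
    q=np.array(res);i=np.median(q,0);L,Rr=min(i[1],i[4]) if i[4] else i[1],max(i[2],i[5])
    if i[3]>2: print("\nstrip edges deg",np.degrees(np.arcsin(np.clip((np.array([i[4]-.5,i[5]+.5])-(L+Rr)/2)/((Rr-L+1)/2),-1,1))).round(0),"(+ = tool +y)")
    else: print("\nno strip seen")
E
python3 drive.py '[{}, {}, {"d": [0, 2, 0]}, {"d": [0, 3, 0]}, {"d": [0, 2, 0]}, {}, {}]' 34 && python3 drive.py '[{}, {}, {}]' 22 5; python3 -c "
from h import *
strip('red4')"
```

```text
time_s: 8.75
ee_pos: [642.9, -99.0, -15.2]
ee_rot: [-180.0, 0.0, 90.0]
force: [-0.0, 0.0, 1.1]
gripper_width: 34.0
gripper_force: 0.0
time_s: 9.05
ee_pos: [642.6, -99.0, -15.2]
ee_rot: [-180.0, 0.0, 90.0]
force: [-0.6, -0.1, -0.8]
gripper_width: 25.9
gripper_force: 5.0
(228, 250, 305, 20, 270, 289) (234, 250, 305, 20, 270, 289) (240, 250, 305, 20, 270, 289) (246, 251, 305, 20, 270, 289) 
strip edges deg [-17.  25.] (+ = tool +y)
```

Red's strip is now within about 4° of up. Next I'll work out the cell's lengthwise centre, then lift it with a firmer grip and photograph the plate.

```bash
python3 - <<'E'
from h import *
m=load('red3');print([at(m,(277.6,174+r/4),29).round(1) for r in(70,95,110,172)], at(m,(277.6,174+70/4),3).round(1))
m=load('mat2');print([at(m,(304,r),z).round(1) for r,z in((90.5,16),(95.9,27),(153.1,29),(158.5,16),(159,22))])
E
python3 drive.py '[{}, {"d": [0, 0, -20]}, {"d": [0, 0, -40]}, {"d": [0, 0, -40]}, {"d": [0, 0, -40]}, {"d": [20, -10, -20]}, {"d": [40, -20, 0]}, {"d": [10, -5, 0]}]' 20 15; python3 -c "
from h import *
go((599,30,150),99.4)"
```

```text
[array([635.6, -60.8,  29. ]), array([635.6, -63.6,  29. ]), array([635.6, -65.2,  29. ]), array([635.6, -72.3,  29. ])] [635.6 -67.4   3. ]
[array([614.2, -66.3,  16. ]), array([613.6, -71.5,  27. ]), array([ 614.5, -126.1,   29. ]), array([ 615.5, -133.5,   16. ]), array([ 615.1, -133.1,   22. ])]
time_s: 9.9
ee_pos: [606.1, -26.1, 145.8]
ee_rot: [-180.0, -0.1, 90.1]
force: [0.4, 0.2, -1.1]
gripper_width: 25.5
gripper_force: 15.0
tool delta [56.2 -7.1 -4.1] rot [-0.  -0.1 -9.3]
```

```bash
python3 -c "
from h import *
shot('pl1')"; python3 drive.py '[{"d": [28, -3.5, 0]}, {"d": [28, -3.5, 0]}, {"rot": [0, 0, -5]}, {"rot": [0, 0, -4.4]}, {}, {}]'; python3 -c "
from h import *
shot('pl2')
a=cv2.imread('pics/pl1.png');b=cv2.imread('pics/pl2.png');cv2.imwrite('pics/pl12.png',np.hstack([a[:300,80:480],b[:300,80:480]]))"
```

```text
time_s: 10.55
ee_pos: [601.1, 26.4, 144.4]
ee_rot: [-180.0, 0.0, 99.2]
force: [0.8, 0.0, -1.5]
gripper_width: 25.8
gripper_force: 15.0
```

View pics/pl12.png

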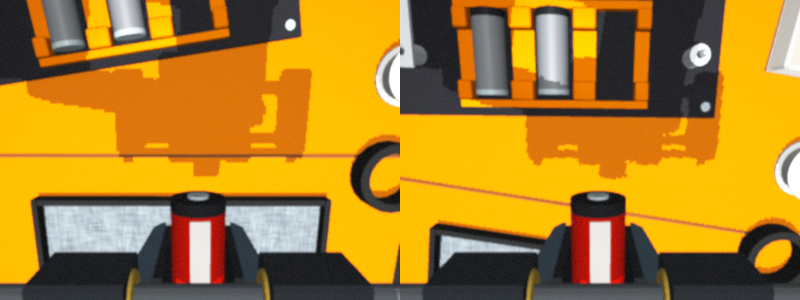

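pl2 shows used cells in troughs 0 and 1 (panel x 491 and 553), trough 2 empty (panel x 597–637), and bolt_b at panel (700,54). The red strip is still centred in the grip.

```bash
python3 - <<'E'
from h import *
m=load('pl2');m1=load('pl1')
F=lambda x,y:(x-320,y)
print('boltB z34,47',at(m,F(700,54),34).round(1),at(m,F(700,54),47).round(1))
a,b=at(m,F(402,113),6),at(m,F(712,118),6);print('edge',a,b,np.degrees(np.arctan2(*(b-a)[[1,0]])))
a,b=at(m,F(470,107.5),16),at(m,F(646,109),16);print('bar',a,b,np.degrees(np.arctan2(*(b-a)[[1,0]])))
c=np.array([549.7,128.7,0]);
for yaw in(8.4,9.4,10.4):
    r=R.from_euler('z',yaw,degrees=True);W=lambda x,y,z:c+r.apply([x,y,z])
    print(yaw,{n:(proj(m,W(*X))+[320,0]).round(0).tolist() for n,X in dict(bB=(118,0,34),bBt=(118,0,47),uA_lo=(-52,-32.5,32),uA_hi=(-52,32.5,32),uB_lo=(0,-32.5,32),uB_hi=(0,32.5,32),t2_ll=(52-16.5,-36,6),t2_lr=(52+16.5,-36,6),t2_ur=(52+16.5,36,6),wall_l=(52-16.5,-36,16),wall_r=(52+16.5,-36,16),pin=(146,-30,6)).items()})
    print([(proj(m1,W(*X))-[80,0]).round(0).tolist() for X in((-52,-32.5,32),(0,-32.5,32))])
E
```

```text
boltB z34,47 [663.  148.9  34. ] [659.9 146.9  47. ]
edge [416.95449547  62.22165374   6.        ] [693.22404616 102.5623202    6.        ] 8.30757386007299
bar [480.38713548  77.55605914  16.        ] [631.56660308 100.78245308  16.        ] 8.734319855264806
8.4 {'bB': [703.0, 59.0], 'bBt': [708.0, 57.0], 'uA_lo': [492.0, 98.0], 'uA_hi': [486.0, 11.0], 'uB_lo': [555.0, 99.0], 'uB_hi': [554.0, 12.0], 't2_ll': [598.0, 104.0], 't2_lr': [635.0, 104.0], 't2_ur': [639.0, 16.0], 'wall_l': [598.0, 104.0], 'wall_r': [637.0, 105.0], 'pin': [723.0, 99.0]}
[[68.0, 49.0], [132.0, 39.0]]
9.4 {'bB': [704.0, 56.0], 'bBt': [708.0, 54.0], 'uA_lo': [493.0, 99.0], 'uA_hi': [486.0, 12.0], 'uB_lo': [556.0, 99.0], 'uB_hi': [553.0, 12.0], 't2_ll': [599.0, 103.0], 't2_lr': [636.0, 103.0], 't2_ur': [638.0, 14.0], 'wall_l': [599.0, 103.0], 'wall_r': [637.0, 103.0], 'pin': [724.0, 96.0]}
[[69.0, 50.0], [133.0, 39.0]]
10.4 {'bB': [704.0, 53.0], 'bBt': [709.0, 51.0], 'uA_lo': [493.0, 101.0], 'uA_hi': [485.0, 13.0], 'uB_lo': [557.0, 99.0], 'uB_hi': [552.0, 12.0], 't2_ll': [600.0, 102.0], 't2_lr': [637.0, 102.0], 't2_ur': [638.0, 12.0], 'wall_l': [600.0, 103.0], 'wall_r': [638.0, 102.0], 'pin': [724.0, 93.0]}
[[70.0, 52.0], [134.0, 39.0]]
```

```bash
python3 - <<'E'
from h import *
f=cv2.imread('pics/pl2.png');m=load('pl2')
v=f.max(2).astype(int)
for x in(285,297,310): print(x,v[0:125,x].tolist())
for y in(30,55,88): print(y,v[y,130:400].tolist())
E
```

```text
285 [194, 225, 234, 233, 235, 234, 234, 229, 194, 135, 101, 91, 56, 52, 49, 42, 39, 43, 35, 37, 40, 39, 42, 37, 35, 33, 40, 35, 37, 33, 39, 33, 41, 39, 39, 39, 41, 35, 37, 36, 36, 38, 39, 38, 31, 41, 36, 40, 38, 40, 41, 38, 41, 37, 37, 46, 36, 38, 40, 37, 41, 38, 44, 40, 41, 41, 37, 41, 44, 37, 45, 38, 43, 35, 39, 39, 44, 39, 39, 39, 42, 37, 40, 38, 37, 39, 40, 40, 36, 43, 39, 43, 43, 40, 41, 37, 43, 37, 40, 63, 122, 197, 231, 236, 235, 236, 235, 218, 159, 85, 42, 40, 36, 37, 39, 51, 114, 173, 217, 222, 223, 223, 222, 223, 223]
297 [195, 227, 234, 234, 234, 234, 234, 230, 200, 140, 99, 82, 49, 38, 34, 36, 41, 41, 40, 37, 38, 40, 35, 43, 40, 38, 39, 44, 42, 38, 39, 33, 37, 43, 38, 42, 40, 37, 36, 37, 40, 41, 40, 36, 41, 41, 36, 38, 42, 37, 38, 40, 40, 34, 36, 42, 35, 43, 40, 38, 34, 39, 40, 33, 37, 38, 44, 39, 42, 40, 39, 40, 39, 39, 43, 40, 43, 41, 42, 38, 40, 41, 32, 42, 40, 46, 41, 36, 41, 42, 39, 37, 39, 41, 40, 37, 41, 42, 36, 58, 122, 195, 231, 236, 236, 236, 233, 219, 162, 84, 43, 41, 39, 34, 40, 48, 94, 166, 216, 222, 222, 222, 223, 221, 222]
310 [188, 226, 234, 234, 234, 234,
[... 3495 characters left out ...]
, 139, 140, 136, 133, 128, 125, 117, 111, 106, 92, 74, 47, 42, 39, 93, 172, 217, 230, 235, 235, 235, 236, 237, 237, 235, 237, 236, 236, 237, 237, 237, 237, 238, 238, 236, 229, 204, 137, 69, 40, 38, 42, 39, 37, 37, 38, 41, 36, 39, 39, 38, 39, 38, 37, 37, 40, 43, 41, 37, 41, 42, 41, 36, 36, 40, 42, 41, 42, 40, 41, 38, 44, 43, 41, 54, 85, 125, 184, 221, 233, 237, 237, 237, 237, 237, 236, 234, 235, 233, 217, 161, 91, 42, 38, 40, 41, 38, 43, 40, 40, 41, 42, 39, 42, 40, 42, 39, 43, 40, 45, 40, 38, 41, 40, 41, 47, 38, 40, 38, 42, 37, 41, 35, 41, 41, 40, 40, 40, 42, 39, 42, 36, 39, 39, 39, 41, 39, 40, 42, 42, 43, 39, 44, 41, 45, 38, 40, 40, 44, 41, 43, 41, 42, 45, 43, 40, 38, 47, 105, 184, 215, 221]
```

```bash
python3 - <<'E'
from h import *
go((598.4,138.5,25),98.7)
E
```

```text
tool delta [111.1  15.4 119.5] rot [-0.   0.   0.6]
```

```bash
python3 drive.py '[{"d": [37, 5.1, 0], "rot": [0, 0, 0.6]}, {"d": [37, 5.1, 10]}, {"d": [37, 5.1, 20]}, {"d": [0, 0, 40]}, {"d": [0, 0, 30]}, {"d": [0, 0, 19]}, {}, {}]';  python3 - <<'E'
from h import *
go((598.4,138.5,25),98.7);shot('t2a')
f=cv2.imread('pics/t2a.png');cv2.imwrite('pics/t2c.png',cv2.resize(f[60:300,150:410],None,fx=2.4,fy=2.4,interpolation=cv2.INTER_CUBIC))
E
```

```text
time_s: 11.4
ee_pos: [599.2, 138.8, 26.1]
ee_rot: [180.0, 0.0, 98.7]
force: [0.7, -0.6, 0.4]
gripper_width: 25.7
gripper_force: 15.0
tool delta [-0.2 -0.9  1.1] rot [0. 0. 0.]
```

View pics/t2c.png

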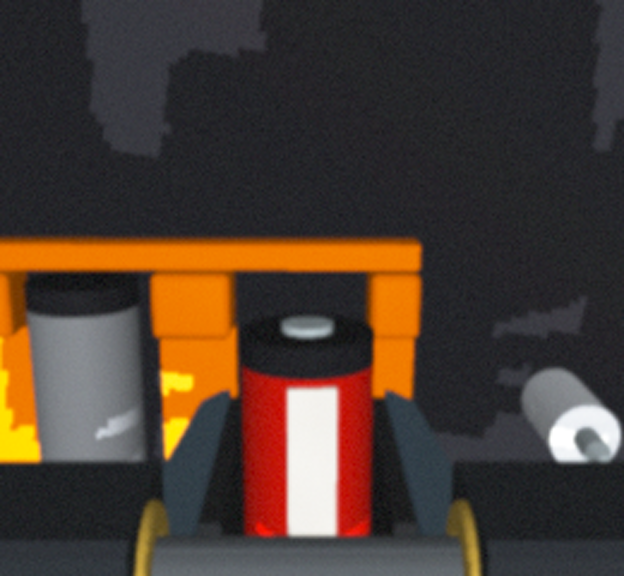

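The cell hangs over trough 2 (crop x=307, high ribs at 233 and 372, so centred to about 1 mm). The far end wall's top edge is at crop row 271. I'll check it lengthwise.

```bash
python3 - <<'E'
from h import *
m=load('t2a');u=np.array([np.cos(np.radians(8.7)),np.sin(np.radians(8.7))]);n=np.array([-u[1],u[0]])
for nm,(x,y),z in [('wall',(302,271),16),('ribL',(233,300),22),('ribR',(372,300),22),('cellend',(307,330),44),('cellfaceLow',(307,313),19)]:
    X=at(m,(150+x/2.4,60+y/2.4),z);d=X[:2]-[547,130.6];print(nm,X.round(1),(d@u).round(1),(d@n).round(1))
E
```

```text
wall [592.8 173.8  16. ] 51.8 35.8
ribL [577.6 165.7  22. ] 35.6 30.0
ribR [610.  170.6  22. ] 68.4 30.0
cellend [595.1 166.9  44. ] 53.0 28.7
cellfaceLow [595.5 164.4  19. ] 53.0 26.1
```

```bash
python3 drive.py '[{"d": [0, -0.9, 12]}, {"d": [0, 0, 12]}, {"d": [0, 0, 8]}, {"d": [0, 0, 3]}, {}, {}]'; python3 drive.py '[{"d": [0, 0, 1.2]}, {"d": [0, 0, 1]}, {}, {}]'
```

```text
time_s: 12.05
ee_pos: [598.0, 139.0, -9.0]
ee_rot: [180.0, 0.0, 98.8]
force: [-0.7, 0.8, -1.3]
gripper_width: 25.7
gripper_force: 15.0
time_s: 12.45
ee_pos: [597.9, 138.9, -11.2]
ee_rot: [180.0, 0.0, 98.8]
force: [-0.0, -0.6, 0.3]
gripper_width: 25.7
gripper_force: 15.0
```

```bash
python3 drive.py '[{}, {}, {"d": [0, 0, -5]}, {"d": [0, 0, -30]}, {"d": [0, 0, -40]}, {"d": [0, 0, -10]}, {}]' 36; python3 - <<'E'
from h import *
m,f=shot('t2b');u=np.array([np.cos(np.radians(8.7)),np.sin(np.radians(8.7))]);c=np.array([547,130.6])
X=np.r_[c+52*u,32.];q=proj(m,X);print(q,cell(f,'red'))
y,x=int(q[1]),int(q[0]);h=cv2.cvtColor(f,cv2.COLOR_BGR2HSV)
for r in(y-15,y): print(h[r,x-30:x+30,1].tolist())
for t in(-52,0): go(np.r_[c+t*u,-11])
E
```

```text
time_s: 13.15
ee_pos: [599.3, 139.2, 76.1]
ee_rot: [179.7, -0.0, 98.8]
force: [-0.1, 0.3, -0.5]
gripper_width: 35.9
gripper_force: 0.0
[275.9197647  214.53478308] (array([274.38102407, 175.1119902 ]), array([275.01895296, 249.55669292]), 1691)
[255, 255, 255, 255, 255, 255, 255, 255, 240, 146, 26, 32, 196, 244, 237, 221, 244, 239, 255, 228, 255, 255, 255, 250, 131, 29, 3, 1, 0, 0, 0, 1, 0, 0, 1, 1, 1, 2, 34, 131, 212, 246, 249, 255, 246, 248, 249, 225, 163, 60, 30, 183, 226, 237, 236, 222, 245, 252, 230, 233]
[220, 217, 218, 217, 219, 226, 218, 221, 217, 144, 45, 29, 116, 193, 233, 253, 249, 250, 252, 255, 255, 254, 255, 248, 140, 31, 3, 0, 1, 0, 1, 0, 0, 0, 0, 0, 1, 3, 56, 162, 235, 255, 255, 255, 254, 250, 255, 216, 162, 73, 89, 198, 245, 236, 255, 255, 241, 247, 255, 255]
tool delta [  -0.4 -103.6   85. ] rot 0
tool delta [ -0.5 -51.6  85.1] rot 0
```

Red is in trough 2, strip at about +5°. Next is the used cell in trough 1; I'll also locate the bin.

```bash
python3 drive.py '[{"d": [0, -26, 0]}, {"d": [0, -25.6, 10]}, {"d": [0, 0, 30]}, {"d": [0, 0, 25]}, {"d": [0, 0, 14]}, {"d": [0, 0, 6]}, {}, {}]'; python3 drive.py '[{}, {}, {}]' 20 15; python3 - <<'E'
from h import *
m=load('mat1');m0=load('mat2')
C=[at(m,p,40)[:2] for p in((47,123),(157,133),(139,243),(47,232))]
print(np.round(C,1),np.mean(C,0),[np.linalg.norm(C[i]-C[i-1]).round(0) for i in range(4)])
f=cv2.imread('pics/mat1.png');h=cv2.cvtColor(f,cv2.COLOR_BGR2HSV)
k=((h[...,1]<60)&(h[...,2]>100)).astype(np.uint8);k[:,:40]=0;k[:,175:]=0;k[:110]=0;k[250:]=0
cs=max(cv2.findContours(k,0,2)[0],key=cv2.contourArea);print(cv2.approxPolyDP(cs,4,True).squeeze().tolist())
E
```

```text
time_s: 14.0
ee_pos: [546.0, 130.9, -12.2]
ee_rot: [-179.9, 0.0, 98.8]
force: [0.4, -0.4, 0.4]
gripper_width: 36.3
gripper_force: 0.0
time_s: 14.3
ee_pos: [546.6, 131.0, -11.6]
ee_rot: [-180.0, 0.0, 98.8]
force: [0.3, 0.0, -0.5]
gripper_width: 25.8
gripper_force: 15.0
[[ 314.5 -177.5]
 [ 434.9 -188.9]
 [ 400.6 -320.1]
 [ 291.7 -305.5]] [ 360.43561762 -248.01642333] [np.float64(130.0), np.float64(121.0), np.float64(136.0), np.float64(110.0)]
[[46, 122], [48, 230], [138, 243], [146, 234], [141, 237], [145, 136], [155, 134]]
```

```bash
python3 drive.py '[{"d": [0, 0, -15]}, {"d": [0, 0, -40]}, {"d": [0, 0, -45]}, {"rot": [0, 0, 8.5]}, {"rot": [0, 0, 8.5]}, {"rot": [0, 0, 0.8]}, {}]';python3 - <<'E'
from h import *
go((340.7,-246.1,-10),81)
E
```

```text
time_s: 15.0
ee_pos: [546.5, 131.0, 88.4]
ee_rot: [-180.0, 0.0, 81.1]
force: [-0.6, 0.4, -0.8]
gripper_width: 25.3
gripper_force: 15.0
tool delta [-404.3 -145.    98.6] rot [-0.   0.   0.1]
```

```bash
python3 drive.py '[{"d": [-45, -16, 0]}, {"d": [-45, -16, 0]}, {"d": [-45, -16, 0]}, {"d": [-45, -16, 0]}, {"d": [-45, -16, 0]}, {"d": [-45, -16, 0]}, {"d": [-45, -16, 0]}, {"d": [-45, -16, 0]}]'; python3 drive.py '[{"d": [-44, -17, 0]}, {}, {}]'; python3 - <<'E'
from h import *
go((340.7,-246.1,-10),81);m,f=shot('bin1');X=np.array([357.5,-248.8,40])
rb=R.from_euler('z',-9,degrees=True)
print([proj(m,X+rb.apply([a,b,0])).round(0).tolist() for a,b in((-55,65),(55,65),(55,-65),(-55,-65))])
h=cv2.cvtColor(f,cv2.COLOR_BGR2HSV)
for y in(60,100,140): 
    k=(h[y,:,1]<60)&(h[y,:,2]>90);print(y,np.nonzero(np.diff(k.astype(int)))[0].tolist())
E
```

```text
time_s: 15.8
ee_pos: [362.6, -205.8, 88.6]
ee_rot: [180.0, 0.0, 81.1]
force: [0.7, 0.6, -0.6]
gripper_width: 25.5
gripper_force: 15.0
time_s: 16.1
ee_pos: [339.5, -245.7, 88.4]
ee_rot: [-180.0, -0.0, 80.9]
force: [1.2, 0.4, -0.9]
gripper_width: 25.8
gripper_force: 15.0
tool delta [-0.3  1.3 98.4] rot [-0.  -0.  -0.1]
[[221.0, 118.0], [389.0, 118.0], [375.0, 294.0], [229.0, 294.0]]
60 [421]
100 [423]
140 [220, 375, 376, 384, 425]
```

```bash
python3 drive.py '[{"d": [0, 0.5, 35]}, {"d": [0, 0, 35]}, {"d": [0, 0, 20]}, {"d": [0, 0, 8]}, {}, {}]'; python3 drive.py '[{}, {}, {"d": [0, 0, -20]}, {"d": [0, 0, -40]}, {"d": [0, 0, -40]}, {"rot": [0, 0, -8.5]}, {"rot": [0, 0, -8.5]}, {"rot": [0, 0, -0.7]}]' 34; python3 - <<'E'
from h import *
u=np.array([np.cos(np.radians(8.7)),np.sin(np.radians(8.7))]);c=np.array([547,130.6])
go(np.r_[c-52*u,90],98.7)
E
```

```text
time_s: 16.75
ee_pos: [341.7, -245.1, -8.6]
ee_rot: [179.9, 0.0, 81.1]
force: [0.6, -0.7, -0.6]
gripper_width: 25.6
gripper_force: 15.0
time_s: 17.55
ee_pos: [340.9, -245.5, 91.7]
ee_rot: [179.9, 0.1, 98.7]
force: [-0.6, 0.7, -0.8]
gripper_width: 34.3
gripper_force: 0.0
tool delta [340.7 208.5   1.5] rot [ 0.1  0.1 -0. ]
```

Trough 0 is near the tall pivot bolt, whose head tops out at 75 mm. Before going down there I'll check how high the gripper's body really sits, from the earlier side and scene pictures.

```bash
python3 - <<'E'
from h import *
p=np.array([615.66,-98.98,9.2])
for n,s in(('red2',-1),('red2s',1)):
    m=load(n);c=proj(m,p);o=c.astype(int)-[50,50]
    for hx in(59,75,89):
        for z in(50,79,103,130): print(n,hx,z,[((proj(m,p+[s*hx,b,z])-o)*4+([400,0] if n=='red2s' else [0,0])).round(0).tolist() for b in(-38,-16,16,38)])
E
```

```text
red2 59 50 [[296.0, 170.0], [274.0, 187.0], [242.0, 211.0], [220.0, 228.0]]
red2 59 79 [[296.0, 142.0], [275.0, 158.0], [242.0, 183.0], [219.0, 200.0]]
red2 59 103 [[297.0, 117.0], [275.0, 134.0], [242.0, 159.0], [219.0, 176.0]]
red2 59 130 [[298.0, 89.0], [275.0, 106.0], [241.0, 130.0], [218.0, 148.0]]
red2 75 50 [[312.0, 182.0], [291.0, 198.0], [259.0, 223.0], [237.0, 241.0]]
red2 75 79 [[313.0, 153.0], [291.0, 170.0], [259.0, 195.0], [236.0, 213.0]]
red2 75 103 [[314.0, 129.0], [292.0, 146.0], [259.0, 171.0], [236.0, 188.0]]
red2 75 130 [[315.0, 101.0], [293.0, 117.0], [259.0, 143.0], [235.0, 160.0]]
red2 89 50 [[327.0, 192.0], [305.0, 209.0], [273.0, 234.0], [251.0, 251.0]]
red2 89 79 [[328.0, 164.0], [306.0, 181.0], [274.0, 206.0], [251.0, 224.0]]
red2 89 103 [[329.0, 139.0], [307.0, 156.0], [274.0, 182.0], [251.0, 199.0]]
red2 89 130 [[331.0, 111.0], [308.0, 128.0], [274.0, 153.0], [251.0, 171.0]]
red2s 59 50 [[504.0, 214.0], [535.0, 225.0], [582.0, 241.0], [614.0, 253.0]]
red2s 59 79 [[499.0, 189.0], [532.0, 200.0], [579.0, 216.0], [612.0, 228.0]]
red2s 59 103 [[496.0, 167.0], [528.0, 178.0], [577.0, 195.0], [610.0, 206.0]]
red2s 59 130 [[491.0, 142.0], [525.0, 153.0], [574.0, 170.0], [608.0, 181.0]]
red2s 75 50 [[492.0, 234.0], [524.0, 245.0], [571.0, 262.0], [604.0, 273.0]]
red2s 75 79 [[488.0, 209.0], [520.0, 220.0], [568.0, 237.0], [601.0, 249.0]]
red2s 75 103 [[484.0, 187.0], [517.0, 199.0], [566.0, 216.0], [599.0, 227.0]]
red2s 75 130 [[479.0, 162.0], [513.0, 174.0], [562.0, 191.0], [597.0, 203.0]]
red2s 89 50 [[483.0, 252.0], [515.0, 263.0], [562.0, 280.0], [594.0, 292.0]]
red2s 89 79 [[478.0, 227.0], [510.0, 239.0], [558.0, 256.0], [592.0, 267.0]]
red2s 89 103 [[474.0, 206.0], [507.0, 217.0], [556.0, 234.0], [589.0, 246.0]]
red2s 89 130 [[469.0, 181.0], [503.0, 192.0], [552.0, 210.0], [587.0, 222.0]]
```

```bash
python3 drive.py '[{"d": [43, 26, 0]}, {"d": [43, 26, 0]}, {"d": [43, 26, 0]}, {"d": [43, 26, 0]}, {"d": [43, 26, 0]}, {"d": [43, 26, 0]}, {"d": [43, 26, 0]}, {"d": [40, 26.5, 0]}]'; python3 - <<'E'
from h import *
m,f=shot('ua');u=np.array([np.cos(np.radians(8.7)),np.sin(np.radians(8.7))]);c=np.array([547,130.6])
go(np.r_[c-52*u,-9],98.7)
for n,s in(('uas','scene'),('uad','side')):shot(n,s)
P=pose()[0]
a=[]
for n in('uas','uad'):
    g=cv2.imread(f'pics/{n}.png');x,y=proj(load(n),P+[0,0,40]).astype(int);print(n,x,y);a.append(cv2.resize(g[y-60:y+60,x-65:x+65],(400,370),interpolation=cv2.INTER_CUBIC))
cv2.imwrite('pics/uac.png',np.hstack(a))
E
```

```text
time_s: 18.35
ee_pos: [495.0, 123.9, 90.8]
ee_rot: [180.0, 0.0, 98.5]
force: [0.5, -0.9, 0.7]
gripper_width: 33.8
gripper_force: 0.0
tool delta [ -7.1  -5.8 100.1] rot [ 0.4 -0.3 -0.1]
uas 350 209
uad 247 226
```

View pics/uac.png

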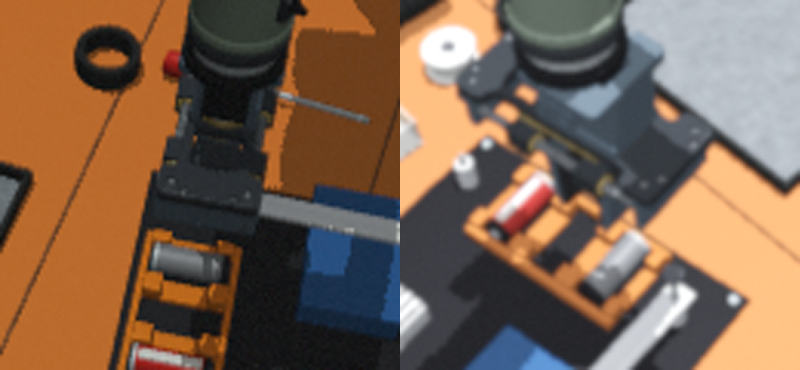

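The body's slab sits 110 mm or more above the TCP, so it clears the 75 mm bolt head. The views also show red in place (strip up), trough 1 empty and one used cell in trough 0.

```bash
python3 drive.py '[{}, {}]'; python3 - <<'E'
from h import *
u=np.array([np.cos(np.radians(8.7)),np.sin(np.radians(8.7))]);c=np.array([547,130.6])
go(np.r_[c-52*u,-10],98.7)
E
```

```text
time_s: 18.7
ee_pos: [493.9, 120.4, 90.6]
ee_rot: [-179.9, 0.0, 98.5]
force: [0.7, -0.3, 0.2]
gripper_width: 34.2
gripper_force: 0.0
tool delta [  2.1   2.1 100.6] rot [-0.1  0.  -0.2]
```

```bash
python3 drive.py '[{"d": [2, 2, 35]}, {"d": [0, 0, 35]}, {"d": [0, 0, 20]}, {"d": [0, 0, 6]}, {"d": [0, 0, 4]}, {}]'; python3 drive.py '[{}, {}, {}, {"d": [0, 0, -15]}, {"d": [0, 0, -45]}, {"d": [0, 0, -45]}, {}]' 20 15;  python3 - <<'E'
from h import *
rb=R.from_euler('z',-9,degrees=True)
go(np.array([357.5,-248.8,95])+rb.apply([17,0,0]))
E
```

```text
time_s: 19.3
ee_pos: [496.9, 123.4, -8.7]
ee_rot: [179.9, 0.0, 98.6]
force: [-0.5, 0.3, -0.2]
gripper_width: 34.1
gripper_force: 0.0
time_s: 20.0
ee_pos: [500.9, 125.1, 101.7]
ee_rot: [179.2, -0.1, 98.7]
force: [1.6, 0.5, -0.5]
gripper_width: 25.5
gripper_force: 15.0
tool delta [-353.2 -182.     3.9] rot 0
```

```bash
python3 drive.py '[{"d": [-44, -22.7, 0]}, {"d": [-44, -22.7, 0]}, {"d": [-44, -22.7, 0]}, {"d": [-44, -22.7, 0]}, {"d": [-44, -22.7, 0]}, {"d": [-44, -22.7, 0]}, {"d": [-44, -22.7, 0]}, {"d": [-44, -22.7, 0]}]'; python3 drive.py '[{"rot": [0, 0, 8.5]}, {"rot": [0, 0, 8.5]}, {"rot": [0, 0, 0.7]}, {}, {}]';  python3 - <<'E'
from h import *
rb=R.from_euler('z',-9,degrees=True)
go(np.array([357.5,-248.8,12])+rb.apply([17,0,0]),81)
E
```

```text
time_s: 20.8
ee_pos: [368.6, -252.8, 95.3]
ee_rot: [-180.0, -0.0, 98.7]
force: [1.1, 0.8, -0.4]
gripper_width: 25.3
gripper_force: 15.0
time_s: 21.3
ee_pos: [369.9, -250.9, 95.5]
ee_rot: [-180.0, -0.0, 81.1]
force: [-0.2, -0.5, -0.7]
gripper_width: 25.4
gripper_force: 15.0
tool delta [ 0.1  4.4 83.5] rot [-0.  -0.   0.1]
```

```bash
python3 drive.py '[{"d": [0, 4.4, 35]}, {"d": [0, 0, 30]}, {"d": [0, 0, 16]}, {}, {}]'; python3 drive.py '[{}, {}, {"d": [0, 0, -20]}, {"d": [0, 0, -40]}, {"d": [0, 0, -40]}, {"d": [0, 0, -45]}, {"d": [0, 0, -45]}, {}]' 34; python3 - <<'E'
from h import *
m,f=shot('bin2')
m2,f2=shot('bin2s','scene');d,fd=shot('bin2d','side')
for c in('green','blue'):
    a=cell(f2,c,(120,160,300,290));b=cell(fd,c,(230,110,390,230));print(c,a,b)
    X=tri((m2,(a[0]+a[1])/2),(d,(b[0]+b[1])/2));print(X)
x,y=proj(m,(357.5,-248.8,20)).astype(int);print(x,y)
cv2.imwrite('pics/bin2c.png',cv2.resize(np.hstack([f[100:330,150:400]]),None,fx=1.5,fy=1.5));
E
```

```text
time_s: 21.8
ee_pos: [374.7, -252.0, 15.0]
ee_rot: [180.0, 0.0, 81.0]
force: [0.7, -0.4, -0.7]
gripper_width: 25.9
gripper_force: 15.0
time_s: 22.6
ee_pos: [377.7, -254.5, 211.8]
ee_rot: [179.2, 0.4, 81.0]
force: [0.6, 0.2, 0.0]
gripper_width: 34.1
gripper_force: 0.0
green (array([169.54565644, 204.35125172]), array([187.57084733, 208.68648871]), 125) NoneTraceback (most recent call last):
  File "<stdin>", line 6, in <module>
TypeError: 'NoneType' object is not subscriptable
```

```bash
python3 - <<'E'
from h import *
go((580,-300,150),98.7)
E
```

```text
tool delta [-15.3 211.2  54.7] rot [  0.    0.  -17.7]
```

```bash
python3 drive.py '[{"d": [-3, 42, 5]}, {"d": [-3, 42, 5]}, {"d": [-3, 42, 5]}, {"d": [-3, 42, 5]}, {"d": [-3, 42, 5]}, {"rot": [0, 0, -8.5]}, {"rot": [0, 0, -8.5]}, {"rot": [0, 0, -0.7]}]'; python3 drive.py '[{}, {}]' 38; cat >> h.py <<'E'
def find(f,m,col,z=27):
    a=cell(f,col)
    if a is None: print(col,None);return
    X,Y=at(m,a[0],z),at(m,a[1],z);d=(X-Y)[:2];L=np.linalg.norm(d);d/=L
    cap=(X+Y)[:2]/2+d*1.0
    print(col,a[2],"ends",X.round(1)[:2],Y.round(1)[:2],"L",round(L,1),"centre",cap.round(1),"axis",np.degrees(np.arctan2(d[1],d[0])).round(1))
E
python3 - <<'E'
from h import *
print(pose()[0]);m,f=shot('mat3')
for c in('blue','green','red'): find(f,m,c)
E
```

```text
time_s: 23.55
ee_pos: [578.5, -299.3, 176.8]
ee_rot: [-179.8, -0.2, 98.7]
force: [0.6, -0.9, -0.3]
gripper_width: 33.5
gripper_force: 0.0
time_s: 23.75
ee_pos: [578.8, -299.7, 179.2]
ee_rot: [-179.9, -0.0, 98.5]
force: [-0.7, -0.3, -0.2]
gripper_width: 37.8
gripper_force: 0.0
[ 578.75204723 -299.73029182  179.15852723]
blue 977 ends [ 691.3 -200.2] [ 699.9 -254.8] L 55.3 centre [ 695.4 -226.5] axis 98.9
green 1190 ends [ 578.2 -304. ] [ 582.8 -359.2] L 55.4 centre [ 580.4 -330.6] axis 94.7
red 1 ends [ 563.1 -384.9] [ 563.1 -384.9] L 0.0 centre [nan nan] axis nanh.py:58: RuntimeWarning: invalid value encountered in divide
  X,Y=at(m,a[0],z),at(m,a[1],z);d=(X-Y)[:2];L=np.linalg.norm(d);d/=L
```

Blue has been knocked to (695,-226). Green is still at (580,-331) with its axis at 94.7°, so I'll do green now.

```bash
python3 - <<'E'
from h import *
go((580.4,-331,-15),94.7)
m=load('mat3');f=cv2.imread('pics/mat3.png');h=cv2.cvtColor(f,cv2.COLOR_BGR2HSV);a=cell(f,'blue');c=((a[0]+a[1])/2).astype(int);print(c)
for y in(c[1]-10,c[1],c[1]+10): print(h[y,c[0]-22:c[0]+22,1].tolist())
E
```

```text
tool delta [-31.1  -3.  194.4] rot [-0.  -0.   3.9]
[411 123]
[28, 24, 28, 42, 99, 122, 44, 4, 6, 5, 5, 4, 4, 4, 1, 20, 98, 175, 196, 186, 185, 185, 197, 205, 217, 228, 237, 252, 254, 241, 237, 213, 157, 71, 35, 29, 30, 26, 32, 30, 27, 27, 26, 29]
[27, 28, 34, 92, 107, 31, 3, 6, 6, 4, 4, 3, 3, 1, 29, 114, 185, 186, 184, 189, 186, 197, 205, 220, 233, 237, 235, 246, 230, 248, 195, 122, 55, 32, 25, 26, 30, 31, 28, 29, 30, 29, 30, 30]
[28, 39, 88, 95, 12, 4, 4, 5, 5, 4, 5, 3, 3, 46, 135, 186, 190, 183, 181, 190, 194, 213, 230, 231, 233, 236, 254, 241, 227, 177, 91, 43, 30, 25, 26, 28, 27, 28, 30, 28, 31, 28, 29, 55]
```

```bash
python3 drive.py '[{"d": [-31, -3, 10]}, {"d": [0, 0, 45], "rot": [0, 0, 3.9]}, {"d": [0, 0, 45]}, {"d": [0, 0, 45]}, {"d": [0, 0, 30]}, {"d": [0, 0, 13]}, {"d": [0, 0, 6]}, {}]' 38; python3 drive.py '[{"d": [0, -4, 0]}, {"d": [0, -4, 0]}, {"d": [0, -4, 0]}, {"d": [0, -4, 0]}, {"d": [0, -4, 0]}, {"d": [0, -1, 0]}, {}, {}]' && python3 drive.py '[{}, {}, {}]' 22 5; python3 -c "
from h import *
strip('gr1')"
```

```text
time_s: 24.6
ee_pos: [581.5, -331.3, -13.6]
ee_rot: [179.9, 0.0, 94.7]
force: [0.1, 0.1, -0.0]
gripper_width: 38.2
gripper_force: 0.0
time_s: 25.4
ee_pos: [560.1, -332.8, -14.3]
ee_rot: [180.0, 0.0, 94.8]
force: [-0.5, -0.6, 0.2]
gripper_width: 38.1
gripper_force: 0.0
time_s: 25.7
ee_pos: [560.3, -332.7, -14.3]
ee_rot: [180.0, 0.0, 94.8]
force: [0.5, 0.2, -0.7]
gripper_width: 25.6
gripper_force: 5.0
(228, 251, 305, 21, 268, 288) (234, 251, 305, 21, 268, 288) (240, 251, 305, 21, 268, 288) (246, 251, 304, 21, 268, 288) 
strip edges deg [-22.  23.] (+ = tool +y)
```

```bash
cat >> h.py <<'E'
def capoff(name):
    "lengthwise offset (mm, tool x) of cell centre from TCP, relative to red4 (known centred)"
    o=[]
    for n in(name,'red4'):
        f=cv2.imread(f'pics/{n}.png');s=cv2.cvtColor(f,cv2.COLOR_BGR2HSV)[...,1].astype(int)
        o.append(np.median([np.nonzero(s[190:250,x]>140)[0].min() for x in(256,260,296,300)])+190)
    print(o,"offset",(o[1]-o[0])*.46)
E
python3 - <<'E'
from h import *
capoff('gr1')
m=load('mat2');print('mat +x inner edge',at(m,(413,150),17).round(1),at(m,(405,230),17).round(1))
E
python3 drive.py '[{}, {"d": [0, 0, -20]}, {"d": [0, 0, -40]}, {"d": [0, 0, -45]}, {"d": [0, 0, -20], "rot": [0, 0, -4]}, {}, {}]' 20 15; python3 - <<'E'
from h import *
c=np.array([547,130.6]);go(np.r_[c,110],98.7)
E
```

```text
[np.float64(215.5), np.float64(214.5)] offset -0.46
mat +x inner edge [ 726.9 -124.7   17. ] [ 727.  -211.8   17. ]
time_s: 26.45
ee_pos: [559.5, -332.4, 110.0]
ee_rot: [-179.9, -0.0, 98.7]
force: [1.1, 0.1, -2.1]
gripper_width: 25.4
gripper_force: 15.0
tool delta [4.596e+02 5.770e+01 3.000e-01] rot [-0.1 -0.  -0. ]
```

```bash
python3 drive.py '[{"d": [46, 5.8, 0]}, {"d": [46, 5.8, 0]}, {"d": [46, 5.8, 0]}, {"d": [46, 5.8, 0]}, {"d": [46, 5.8, 0]}, {"d": [46, 5.8, 0]}, {"d": [46, 5.8, 0]}, {"d": [46, 5.8, 0]}]'; python3 drive.py '[{"d": [46, 5.7, 0]}, {"d": [46, 5.7, 0]}, {}, {}, {}]'; python3 - <<'E'
from h import *
c=np.array([547,130.6]);go(np.r_[c,-10.5],98.7)
E
```

```text
time_s: 27.25
ee_pos: [547.9, 39.7, 108.3]
ee_rot: [-179.7, -0.0, 98.7]
force: [0.7, -0.0, -1.2]
gripper_width: 25.6
gripper_force: 15.0
time_s: 27.75
ee_pos: [546.2, 129.6, 109.3]
ee_rot: [-179.8, 0.0, 98.7]
force: [1.1, -0.5, -0.7]
gripper_width: 25.8
gripper_force: 15.0
tool delta [  1.    1.3 119.8] rot [-0.2  0.   0. ]
```

```bash
python3 drive.py '[{"d": [1.4, 1, 40]}, {"d": [0, 0, 40]}, {"d": [0, 0, 25]}, {"d": [0, 0, 10]}, {"d": [0, 0, 3.5]}, {"d": [0, 0, 1]}, {}, {}]'; python3 drive.py '[{}, {}, {"d": [0, 0, -5]}, {"d": [0, 0, -30]}, {"d": [0, 0, -45]}, {"d": [0, 0, -45]}, {}]' 36;python3 - <<'E'
from h import *
m,f=shot('t1b');u=np.array([np.cos(np.radians(8.7)),np.sin(np.radians(8.7))]);c=np.array([547,130.6]);h=cv2.cvtColor(f,cv2.COLOR_BGR2HSV)
for t in(0,52):
    x,y=proj(m,np.r_[c+t*u,32.]).astype(int);print(x,y,h[y,x-24:x+24,1].tolist())
go((640,-215,130))
E
```

```text
time_s: 28.55
ee_pos: [548.9, 132.3, -7.5]
ee_rot: [179.8, -0.0, 98.8]
force: [-0.5, -0.9, -0.7]
gripper_width: 25.3
gripper_force: 15.0
time_s: 29.25
ee_pos: [552.4, 133.4, 123.3]
ee_rot: [179.2, -0.1, 98.8]
force: [0.8, -0.8, 0.2]
gripper_width: 35.6
gripper_force: 0.0
269 198 [212, 211, 208, 207, 216, 211, 131, 26, 27, 26, 35, 136, 213, 241, 255, 255, 247, 255, 255, 255, 164, 50, 2, 0, 1, 1, 1, 0, 1, 1, 1, 1, 21, 109, 207, 255, 255, 255, 255, 251, 205, 157, 206, 217, 232, 229, 233, 221]
332 198 [221, 179, 81, 43, 23, 63, 184, 228, 248, 254, 253, 255, 255, 255, 255, 255, 255, 254, 190, 68, 2, 0, 0, 0, 1, 0, 0, 0, 1, 1, 25, 123, 212, 249, 255, 244, 241, 255, 255, 255, 255, 255, 255, 255, 255, 255, 255, 255]
tool delta [-357.5   35.7   -9.7] rot 0
```

Green is in trough 1 with its strip about 3° off. Now for blue.

```bash
python3 -c "
from h import *
go((695,-260,120))"; python3 drive.py '[{"d": [-46, 9.5, 0]}, {"d": [-46, 9.5, 0]}, {"d": [-46, 9.5, 0]}, {"d": [-46, 9.5, 0]}, {"d": [-46, 9.5, 0]}, {"d": [-46, 9.5, 0]}, {"d": [-46, 9.5, 0]}, {"d": [-46, 9.5, 0]}]' 38; python3 drive.py '[{"d": [-42, 5, 0]}, {}, {}]'; python3 - <<'E'
from h import *
m,f=shot('bl0');find(f,m,'blue');print(pose()[0])
h=cv2.cvtColor(f,cv2.COLOR_BGR2HSV);a=cell(f,'blue');c=((a[0]+a[1])/2).astype(int);print(c)
for y in(c[1]-10,c[1]): print(h[y,c[0]-30:c[0]+30,1].tolist())
E
```

```text
tool delta [-410.3   83.1    0.6] rot 0
time_s: 30.1
ee_pos: [678.6, -221.4, 114.5]
ee_rot: [-179.9, -0.1, 98.8]
force: [0.7, 0.7, -0.2]
gripper_width: 37.9
gripper_force: 0.0
time_s: 30.4
ee_pos: [689.4, -261.0, 114.1]
ee_rot: [-179.8, -0.1, 98.7]
force: [0.3, 1.1, 0.1]
gripper_width: 38.2
gripper_force: 0.0
blue 1529 ends [ 692.6 -199.9] [ 700.9 -254.4] L 55.1 centre [ 696.6 -226.2] axis 98.6
[ 689.44588071 -259.89102758  114.64887425]
[293 157]
[26, 30, 29, 32, 27, 27, 29, 28, 27, 22, 11, 7, 11, 14, 13, 10, 11, 12, 6, 69, 156, 216, 228, 237, 235, 229, 223, 220, 222, 232, 225, 235, 238, 241, 230, 232, 233, 237, 227, 230, 222, 227, 186, 100, 44, 30, 26, 31, 26, 26, 28, 26, 27, 29, 23, 28, 28, 29, 27, 27]
[27, 26, 25, 30, 31, 31, 29, 29, 28, 22, 4, 7, 8, 9, 11, 14, 11, 10, 11, 85, 172, 221, 228, 232, 233, 225, 224, 218, 223, 219, 229, 229, 241, 234, 239, 232, 233, 229, 230, 231, 227, 216, 150, 66, 33, 29, 29, 30, 24, 26, 27, 28, 25, 29, 24, 29, 25, 28, 27, 30]
```

```bash
python3 -c "
from h import *
go((695.6,-226,-7),98.6)"
```

```text
tool delta [ 32.3  11.5 121.7] rot [-0.1 -0.1  0.1]
```

```bash
python3 drive.py '[{"d": [32.3, 11.5, 20]}, {"d": [0, 0, 35]}, {"d": [0, 0, 20]}, {}, {}]' 31; python3 -c "
from h import *
go((695.6,-226,-7),98.6)"
```

```text
time_s: 30.95
ee_pos: [696.9, -225.6, 41.6]
ee_rot: [-180.0, -0.0, 98.8]
force: [-0.6, 0.2, 1.4]
gripper_width: 31.3
gripper_force: 0.0
tool delta [-0.2 -1.3 48.6] rot [-0.  -0.   0.2]
```

```bash
python3 drive.py '[{"d": [0, -1.2, 25]}, {"d": [0, 0, 15]}, {"d": [0, 0, 5]}, {"d": [0, 0, 3.5]}, {}]'; python3 drive.py '[{"d": [0, -3, 0]}, {"d": [0, -3, 0]}, {"d": [0, -4, 0]}, {"d": [0, 0, 4]}, {"d": [0, 0, 3]}, {}]'; python3 - <<'E'
from h import *
print(pose()[0]);m,f=shot('bl1');print(cell(f,'blue'))
r=R.from_euler('xyz',[180,0,98.6],degrees=True)
d=r.inv().apply(np.array([696.6,-226.2,0])-pose()[0]);print('tool coords of blue start',d.round(1))
E
```

```text
time_s: 31.45
ee_pos: [696.0, -227.3, -6.9]
ee_rot: [180.0, 0.0, 98.8]
force: [1.0, 0.9, -0.2]
gripper_width: 31.2
gripper_force: 0.0
time_s: 32.05
ee_pos: [685.3, -228.5, -15.1]
ee_rot: [-179.9, -0.0, 98.8]
force: [0.4, -1.2, -0.2]
gripper_width: 30.9
gripper_force: 0.0
[ 685.26506053 -228.53604622  -15.06447989]
(array([277.148415, 213.502222]), array([271.94882428, 283.52861163]), 3537)
tool coords of blue start [  0.7  11.3 -14.8]
```

```bash
python3 drive.py '[{"d": [0, -5, 0]}, {"d": [0, -5, 0]}, {"d": [0, -5, 0]}, {"d": [0, -5, 0]}, {"d": [0, -5, 0]}, {"d": [0, -5, 0]}, {"d": [0, -5, 0]}, {"d": [0, -5, 0]}]'; python3 drive.py '[{"d": [0, -5, 0]}, {"d": [0, -5, 0]}, {"d": [0, -5, 0]}, {"d": [0, -4.5, 0]}, {}, {}]' && python3 drive.py '[{}, {}, {}]' 22 5; python3 -c "
from h import *
strip('bl2');capoff('bl2')"
```

```text
time_s: 32.9
ee_pos: [645.8, -234.9, -14.2]
ee_rot: [180.0, 0.0, 98.8]
force: [0.7, -1.0, 0.7]
gripper_width: 31.1
gripper_force: 0.1
time_s: 33.5
ee_pos: [627.0, -237.8, -14.2]
ee_rot: [180.0, 0.0, 98.8]
force: [-0.3, 0.7, 0.3]
gripper_width: 31.2
gripper_force: 0.0
time_s: 33.8
ee_pos: [627.2, -237.7, -14.3]
ee_rot: [180.0, 0.0, 98.8]
force: [0.0, -0.6, 0.1]
gripper_width: 25.5
gripper_force: 5.0
(228, 251, 305, 20, 276, 295) (234, 251, 305, 20, 276, 295) (240, 251, 305, 20, 276, 295) (246, 251, 305, 20, 276, 295) 
strip edges deg [-5. 40.] (+ = tool +y)
[np.float64(210.5), np.float64(214.5)] offset 1.84
```

```bash
python3 drive.py '[{}, {}, {"d": [1.8, -2, 0]}, {"d": [0, -2, 0]}, {}]' 31 && python3 drive.py '[{}, {}, {}]' 22 5; python3 -c "
from h import *
strip('bl3');capoff('bl3')"
```

```text
time_s: 34.35
ee_pos: [622.3, -236.5, -14.3]
ee_rot: [-180.0, -0.0, 98.8]
force: [-0.1, 1.1, 0.4]
gripper_width: 31.2
gripper_force: 0.0
time_s: 34.65
ee_pos: [622.7, -236.6, -14.3]
ee_rot: [-180.0, 0.0, 98.8]
force: [-0.1, -0.2, -0.1]
gripper_width: 26.0
gripper_force: 5.0
(228, 250, 305, 20, 267, 286) (234, 251, 305, 20, 267, 286) (240, 251, 305, 20, 267, 286) (246, 251, 305, 20, 267, 286) 
strip edges deg [-25.  18.] (+ = tool +y)
[np.float64(214.5), np.float64(214.5)] offset 0.0
```

Blue is at -3° and centred lengthwise. I'll carry it to trough 0.

```bash
python3 drive.py '[{}, {"d": [0, 0, -20]}, {"d": [0, 0, -40]}, {"d": [0, 0, -45]}, {"d": [0, 0, -20]}, {}, {}]' 20 15; python3 - <<'E'
from h import *
u=np.array([np.cos(np.radians(8.7)),np.sin(np.radians(8.7))]);c=np.array([547,130.6])
go(np.r_[c-52*u,110],98.7)
E
```

```text
time_s: 35.4
ee_pos: [622.1, -236.3, 109.8]
ee_rot: [-179.9, -0.0, 98.8]
force: [-0.4, 0.2, -0.6]
gripper_width: 25.9
gripper_force: 15.0
tool delta [ 3.741e+02 -7.030e+01  1.000e-01] rot [-0.1 -0.   0.1]
```

```bash
python3 drive.py '[{"d": [41.6, -7.8, 0]}, {"d": [41.6, -7.8, 0]}, {"d": [41.6, -7.8, 0]}, {"d": [41.6, -7.8, 0]}, {"d": [41.6, -7.8, 0]}, {"d": [41.6, -7.8, 0]}, {"d": [41.6, -7.8, 0]}, {"d": [41.6, -7.8, 0]}]'; python3 drive.py '[{"d": [41.6, -7.8, 0]}, {}, {}, {}]'; python3 - <<'E'
from h import *
u=np.array([np.cos(np.radians(8.7)),np.sin(np.radians(8.7))]);c=np.array([547,130.6])
go(np.r_[c-52*u,-11],98.7)
E
```

```text
time_s: 36.2
ee_pos: [507.8, 84.1, 108.2]
ee_rot: [-179.7, -0.0, 98.7]
force: [-0.3, 0.5, -1.6]
gripper_width: 25.7
gripper_force: 15.0
time_s: 36.6
ee_pos: [496.0, 121.8, 109.5]
ee_rot: [-179.9, 0.0, 98.7]
force: [-0.6, 0.2, -1.1]
gripper_width: 25.4
gripper_force: 15.0
tool delta [1.000e+00 1.000e-01 1.205e+02] rot [-0.1  0.   0. ]
```

```bash
python3 drive.py '[{"d": [1, 0, 40]}, {"d": [0, 0, 40]}, {"d": [0, 0, 25]}, {"d": [0, 0, 10]}, {"d": [0, 0, 3.5]}, {"d": [0, 0, 1.5]}, {}, {}]'; python3 drive.py '[{}, {}, {"d": [0, 0, -5]}, {"d": [0, 0, -30]}, {"d": [0, 0, -45]}, {"d": [0, 0, -45]}, {"d": [0, 0, -30]}, {}]' 36;python3 - <<'E'
from h import *
m,f=shot('t0b');u=np.array([np.cos(np.radians(8.7)),np.sin(np.radians(8.7))]);c=np.array([547,130.6]);h=cv2.cvtColor(f,cv2.COLOR_BGR2HSV)
for t,cl in((-52,'blue'),(0,'green'),(52,'red')):
    x,y=proj(m,np.r_[c+t*u,32.]).astype(int);print(x,y,h[y,x-20:x+20,1].tolist())
    a=cell(f,cl);q=[(at(m,p,31)[:2]-c) for p in a[:2]];print(cl,[(round(v@u,1),round(v@[-u[1],u[0]],1)) for v in q])
s,g=shot('st_s','scene');d,k=shot('st_d','side');ws,wf=shot('st_w')
cv2.imwrite('pics/stc.png',np.vstack([np.hstack([cv2.resize(g[120:300,200:470],(405,270)),cv2.resize(k[180:360,160:430],(395,270))]),cv2.resize(wf[:330],(800,330))]))
E
```

```text
time_s: 37.4
ee_pos: [497.2, 123.9, -8.2]
ee_rot: [179.9, -0.0, 98.8]
force: [0.6, -0.5, -1.1]
gripper_width: 25.8
gripper_force: 15.0
time_s: 38.2
ee_pos: [499.3, 124.6, 150.9]
ee_rot: [179.4, -0.0, 98.8]
force: [-0.1, 0.9, -0.6]
gripper_width: 36.3
gripper_force: 0.0
271 189 [198, 208, 200, 191, 99, 20, 20, 30, 114, 192, 221, 230, 244, 243, 232, 217, 89, 3, 0, 0, 0, 0, 0, 0, 0, 0, 0, 35, 160, 227, 232, 232, 240, 232, 228, 227, 107, 141, 204, 215]
blue [(np.float64(-23.1), np.float64(125.1)), (np.float64(-103.6), np.float64(124.8))]
329 189 [123, 14, 24, 36, 32, 19, 71, 198, 235, 244, 236, 255, 252, 255, 255, 255, 255, 161, 41, 1, 0, 0, 0, 0, 0, 0, 0, 0, 8, 92, 197, 255, 255, 215, 163, 236, 255, 255, 255, 255]
green [(np.float64(-2.1), np.float64(28.8)), (np.float64(-2.5), np.float64(-25.9))]
387 189 [61, 152, 225, 233, 251, 239, 255, 244, 255, 255, 255, 255, 255, 245, 229, 152, 24, 1, 0, 0, 0, 0, 0, 0, 0, 1, 24, 130, 210, 255, 255, 255, 255, 255, 255, 255, 255, 255, 255, 255]
red [(np.float64(-257.7), np.float64(41.8)), (np.float64(-272.1), np.float64(-52.9))]
```

View pics/stc.png

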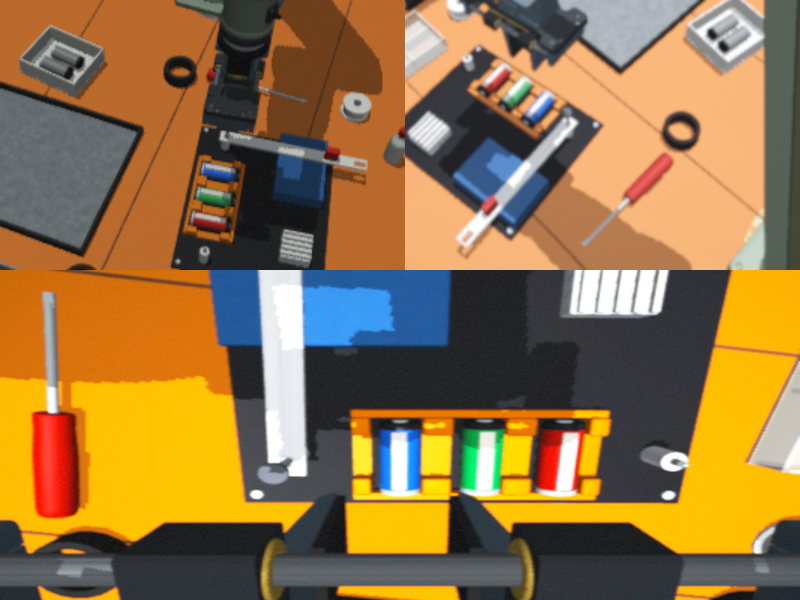

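All three coloured cells lie in the troughs with strips up, and both used cells are in the bin. The tab is at about (330,155) in the left panel. I'll locate it by its red blob.

```bash
cat >> h.py <<'E'
def blob(f,roi):
    x0,y0,x1,y1=roi;h=cv2.cvtColor(f[y0:y1,x0:x1],cv2.COLOR_BGR2HSV);k=(((h[...,0]<8)|(h[...,0]>172))&(h[...,1]>140)&(h[...,2]>60)).astype(np.uint8)
    n,l,st,c=cv2.connectedComponentsWithStats(k);i=1+np.argmax(st[1:,4]);return c[i]+[x0,y0],st[i].tolist()
E
python3 - <<'E'
from h import *
s,d=load('st_s'),load('st_d')
a,sa=blob(cv2.imread('pics/st_s.png'),(400,205,440,240));b,sb=blob(cv2.imread('pics/st_d.png'),(200,300,235,335))
X,e=tri((s,a),(d,b));piv=np.array([430.4,112.8]);v=X[:2]-piv
print(a,sa,b,sb,X,e,'ang',np.degrees(np.arctan2(v[1],v[0])),'r',np.linalg.norm(v));go(np.r_[X[:2],110],96.5)
E
```

```text
[420.88888889 221.94444444] [16, 13, 11, 9, 72] [216.859375 316.46875 ] [12, 11, 10, 11, 64] [407.62321943 298.26110015  52.7193292 ] 1.6847700871567797 ang 97.00152807436443 r 186.85449258879387
tool delta [186.  -59.7  34.5] rot [-0.2  0.   2.3]
```

```bash
python3 drive.py '[{"d": [46, -15, 7], "rot": [0, 0, 2.2]}, {"d": [46, -15, 7]}, {"d": [46, -15, 7]}, {"d": [46, -15, 7]}, {}, {}, {}]' 40; python3 - <<'E'
from h import *
m,f=shot('tab1');p=pose()[0];a,st=blob(f,(230,150,330,260));print(p,a,st,'at z62',at(m,a,60).round(1))
piv=np.array([430.4,112.8]);v=at(m,a,60)[:2]-piv;print(np.degrees(np.arctan2(v[1],v[0])),np.linalg.norm(v))
h=cv2.cvtColor(f,cv2.COLOR_BGR2HSV)
# strap edges in rows beyond / before the tab
for y in(20,60,100,130,int(a[1])): print(y,f[y,230:330].mean(1).astype(int).tolist())
cv2.imwrite('pics/tab1c.png',f)
E
```

```text
time_s: 39.1
ee_pos: [413.8, 297.8, 116.8]
ee_rot: [-179.9, 0.1, 96.5]
force: [-0.2, -0.0, 0.1]
gripper_width: 39.7
gripper_force: 0.0
[414.15941152 297.66114619 117.15059957] [268.68507157 205.20245399] [32, 38, 15, 35, 489] at z62 [407.  299.4  60. ]
97.15664065144578 188.0824467538647
20 [119, 122, 118, 116, 122, 118, 117, 120, 121, 122, 120, 118, 117, 116, 120, 122, 120, 123, 113, 116, 114, 121, 118, 122, 117, 117, 121, 118, 121, 122, 117, 125, 119, 114, 123, 124, 115, 124, 119, 122, 119, 124, 114, 118, 119, 117, 117, 124, 122, 115, 121, 117, 121, 119, 118, 122, 120, 115, 122, 119, 117, 118, 119, 119, 123, 118, 119, 119, 120, 118, 118, 117, 120, 115, 119, 124, 119, 123, 123, 123, 117, 122, 121, 120, 121, 121, 121, 122, 120, 119, 119, 119, 120, 116, 118, 119, 121, 118, 122, 121]
60 [153, 152, 152, 153, 152, 153, 153, 153, 152, 156, 157, 155, 153, 152, 152, 150, 147, 134, 123, 130, 133, 130, 123, 120, 120, 122, 122, 122, 118, 117, 122, 116, 123, 118, 120, 122, 123, 125, 121, 126, 119, 118, 120, 124, 123, 120, 118, 121, 123, 121, 121, 122, 118, 124, 119, 124, 122, 123, 119, 123, 121
[... 987 characters left out ...]
125, 122, 125, 123, 125, 125, 128, 123, 123, 120, 121, 121, 121, 123, 123, 118, 124, 126, 126, 125, 124, 125, 124, 126, 125, 118, 124, 123, 124, 120, 124, 125, 119, 124, 121, 121, 126, 118, 120, 119, 123, 125, 120, 124]
205 [68, 68, 69, 72, 72, 76, 73, 75, 72, 79, 75, 76, 81, 80, 82, 84, 88, 81, 86, 86, 88, 90, 88, 94, 118, 209, 254, 255, 255, 255, 245, 167, 114, 111, 119, 127, 135, 135, 134, 135, 136, 133, 132, 132, 123, 115, 147, 206, 248, 255, 255, 255, 255, 248, 189, 143, 129, 133, 132, 137, 136, 136, 138, 138, 139, 141, 142, 143, 144, 144, 141, 146, 144, 144, 144, 146, 149, 147, 148, 151, 148, 151, 151, 152, 149, 153, 154, 152, 154, 153, 156, 158, 152, 158, 155, 154, 158, 157, 154, 157]
```

```bash
python3 -c "
from h import *
go((407.4,296.8,17),97.1)"; 
```

```text
tool delta [  0.   -6.7 100.2] rot [-0.1  0.1 -0.6]
```

```bash
python3 drive.py '[{"d": [0, -6.7, 35], "rot": [0, 0, -0.6]}, {"d": [0, 0, 35]}, {"d": [0, 0, 18]}, {"d": [0, 0, 8]}, {"d": [0, 0, 4]}, {}, {}]'; python3 drive.py '[{}, {}, {}, {}]' 6 40; python3 -c "
from h import *
s=env.state();print(s['ee_pos'],s['ee_rot'],s['torque'])"
```

```text
time_s: 39.85
ee_pos: [408.2, 298.4, 18.6]
ee_rot: [179.9, -0.1, 97.1]
force: [0.4, -0.4, 0.6]
gripper_width: 39.9
gripper_force: 0.0
time_s: 40.25
ee_pos: [407.2, 298.2, 17.9]
ee_rot: [180.0, -0.0, 97.2]
force: [-0.1, 0.2, 2.1]
gripper_width: 11.6
gripper_force: 40.0
[407.2235026  298.24382583  17.91915705] [ 1.79981115e+02 -7.45875209e-03  9.71668580e+01] [-0.05431902 -0.21623613  0.07143546]
```

Gripped (11.6 mm). I'll lift 20 mm, then swing about the pivot.

```bash
python3 drive.py '[{"d": [0, 0, -5]}, {"d": [0, 0, -5]}, {"d": [0, 0, -5]}, {"d": [0, 0, -5]}, {}, {}]'; python3 drive.py '[{"d": [-0.55, 14.34, 0], "rot": [0, 0, 4.4]}, {"d": [-0.55, 14.34, 0], "rot": [0, 0, 4.4]}, {}, {}]'; python3 -c "
from h import *
p=pose()[0][:2]-[430.4,112.8];print(np.degrees(np.arctan2(p[1],p[0])),np.linalg.norm(p),env.state()['ee_rot'])"
```

```text
time_s: 40.85
ee_pos: [407.3, 298.2, 37.8]
ee_rot: [180.0, -0.0, 97.2]
force: [0.2, -0.3, -0.4]
gripper_width: 11.6
gripper_force: 40.0
time_s: 41.25
ee_pos: [435.3, 299.2, 37.2]
ee_rot: [-179.9, 0.0, 88.4]
force: [-0.9, 0.2, -0.1]
gripper_width: 11.7
gripper_force: 40.0
88.50437603438112 186.41746530990287 [-1.79931628e+02  4.59124627e-02  8.84355972e+01]
```

```bash
python3 drive.py '[{"d": [-0.5, 14.34, 0], "rot": [0, 0, 4.4]}, {"d": [-0.5, 14.34, 0], "rot": [0, 0, 4.4]}, {"d": [-0.5, 14.34, 0], "rot": [0, 0, 4.4]}, {"d": [-0.5, 14.34, 0], "rot": [0, 0, 4.4]}, {"d": [-0.5, 14.34, 0], "rot": [0, 0, 4.4]}, {"d": [-0.5, 14.34, 0], "rot": [0, 0, 4.4]}, {"d": [-0.5, 14.34, 0], "rot": [0, 0, 4.4]}, {}]'; python3 -c "
from h import *
p=pose()[0][:2]-[430.4,112.8];print(np.degrees(np.arctan2(p[1],p[0])),np.linalg.norm(p),env.state()['ee_rot'])"
```

```text
time_s: 42.05
ee_pos: [530.9, 270.2, 37.4]
ee_rot: [-180.0, 0.0, 57.5]
force: [0.4, 0.6, -1.2]
gripper_width: 12.0
gripper_force: 40.0
57.4350262868374 186.74758020903064 [-1.79972589e+02  3.35892002e-02  5.75385628e+01]
```

```bash
python3 drive.py '[{"d": [-0.55, 14.34, 0], "rot": [0, 0, 4.4]}, {"d": [-0.55, 14.34, 0], "rot": [0, 0, 4.4]}, {"d": [-0.55, 14.34, 0], "rot": [0, 0, 4.4]}, {"d": [-0.55, 14.34, 0], "rot": [0, 0, 4.4]}, {"d": [-0.55, 14.34, 0], "rot": [0, 0, 4.4]}, {"d": [-0.55, 14.34, 0], "rot": [0, 0, 4.4]}, {"d": [-0.55, 14.34, 0], "rot": [0, 0, 4.4]}, {}]'; python3 drive.py '[{"d": [-0.55, 14.34, 0], "rot": [0, 0, 4.4]}, {"d": [-0.55, 14.34, 0], "rot": [0, 0, 4.4]}, {"d": [-0.5, 13, 0], "rot": [0, 0, 4]}, {}, {}]'; python3 - <<'E'
from h import *
p=pose()[0][:2]-[430.4,112.8];print(np.degrees(np.arctan2(p[1],p[0])),np.linalg.norm(p),env.state()['ee_rot'],env.state()['force'])
u=np.array([np.cos(np.radians(8.7)),np.sin(np.radians(8.7))]);go(np.r_[np.array([430.4,112.8])+186.7*u,38],8.7)
m,f=shot('sw1')
s,g=shot('sw1s','scene');d,k=shot('sw1d','side')
print(proj(m,[663.5,148.5,47]),proj(s,[663.5,148.5,47]),proj(d,[663.5,148.5,47]))
cv2.imwrite('pics/sw1c.png',np.vstack([np.hstack([cv2.resize(g[250:320,290:380],(400,300),interpolation=2),cv2.resize(k[185:255,165:255],(400,300),interpolation=2)]),cv2.resize(f[50:290,130:430],(375,300))[:, :375].copy() if False else np.hstack([cv2.resize(f[50:290,80:480],(500,300)),np.zeros((300,300,3),np.uint8)])]))
E
```

```text
time_s: 42.85
ee_pos: [596.8, 196.6, 37.4]
ee_rot: [-180.0, 0.1, 26.8]
force: [-0.4, 1.0, -0.3]
gripper_width: 11.4
gripper_force: 40.0
time_s: 43.35
ee_pos: [611.2, 159.0, 37.6]
ee_rot: [-180.0, 0.0, 14.2]
force: [0.3, -0.4, -1.2]
gripper_width: 11.6
gripper_force: 40.0
14.328610507210039 186.55950920937264 [-1.79978027e+02  2.78775899e-02  1.41607381e+01] [ 0.29803536 -0.42825029 -1.21740304]
tool delta [-0.7 18.3 -0.4] rot [-0.   0.   5.5]
[321.38936024 157.0501255 ] [336.19748556 284.99784794] [201.58915117 214.48433682]
```

```bash
python3 drive.py '[{"d": [-0.25, 9, 0], "rot": [0, 0, 2.75]}, {"d": [-0.45, 9, 0], "rot": [0, 0, 2.75]}, {}, {}, {}]'; python3 - <<'E'
from h import *
p=pose()[0][:2]-[430.4,112.8];print(np.degrees(np.arctan2(p[1],p[0])),np.linalg.norm(p),env.state()['ee_rot'],env.state()['force'])
m,f=shot('sw2');x,y=proj(m,[663.5,148.5,47]).astype(int);print(x,y)
cv2.imwrite('pics/sw2c.png',cv2.resize(f[y-60:y+60,x-80:x+80],None,fx=5,fy=5,interpolation=cv2.INTER_CUBIC));print('origin',x-80,y-60)
E
```

```text
time_s: 44.0
ee_pos: [614.8, 141.0, 37.6]
ee_rot: [180.0, 0.0, 8.6]
force: [-1.4, -0.0, -1.3]
gripper_width: 12.1
gripper_force: 40.0
8.683250850807642 186.4900125449608 [1.79998706e+02 3.80554548e-02 8.55809388e+00] [-1.44136953 -0.01620001 -1.30753015]
276 155
origin 196 95
```

View pics/sw2c.png

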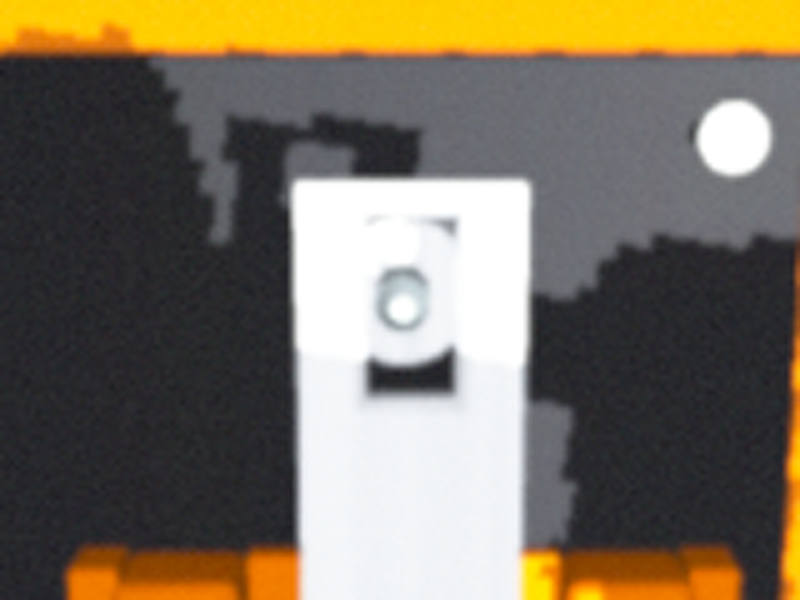

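The bolt tip is at crop (403,300) and the slot's centre at (411,307), about 0.8 mm off sideways. I'll nudge and lower.

```bash
python3 drive.py '[{"d": [0, -0.6, 0], "rot": [0, 0, -0.2]}, {"d": [0, 0, 4]}, {"d": [0, 0, 4]}, {"d": [0, 0, 3]}, {}, {}]'; python3 drive.py '[{"d": [0, 0, 3]}, {"d": [0, 0, 3]}, {"d": [0, 0, 2]}, {}, {}]'
```

```text
time_s: 44.65
ee_pos: [614.8, 141.0, 26.3]
ee_rot: [180.0, 0.0, 8.7]
force: [-2.6, -0.6, -0.9]
gripper_width: 11.6
gripper_force: 40.0
time_s: 45.15
ee_pos: [614.9, 141.0, 18.5]
ee_rot: [180.0, 0.0, 8.7]
force: [-2.9, 0.7, -1.4]
gripper_width: 11.9
gripper_force: 40.0
```

```bash
python3 drive.py '[{"d": [0, 0, 0.5]}, {}, {}]' - 3; python3 drive.py '[{}, {}, {}, {"d": [0, 0, -10]}, {"d": [0, 0, -30]}, {"d": [0, 0, -40]}, {"d": [0, 0, -30]}, {}]' 30; python3 - <<'E'
from h import *
m,f=shot('fin_w');s,g=shot('fin_s','scene');d,k=shot('fin_d','side')
a,sa=blob(g,(330,220,400,300));b,sb=blob(k,(185,190,260,260));
u=np.array([np.cos(np.radians(8.7)),np.sin(np.radians(8.7))]);T=np.r_[np.array([430.4,112.8])+185*u,52]
print('tab scene',a,sa,proj(s,T),'side',b,sb,proj(d,T),tri((s,a),(d,b)))
B=np.array([663.5,148.5,38]);print('boltB px',proj(m,B))
aw,sw=blob(f,(200,120,350,300));print(aw,sw,at(m,aw,60))
x,y=proj(m,B).astype(int)
for r in range(y-16,y+17,4): print(r,f[r,x-24:x+24].mean(1).astype(int).tolist())
E
```

```text
time_s: 45.45
ee_pos: [615.0, 140.9, 18.1]
ee_rot: [180.0, 0.0, 8.7]
force: [-2.4, 0.1, -0.5]
gripper_width: 11.8
gripper_force: 3.0
time_s: 46.25
ee_pos: [618.8, 141.8, 134.5]
ee_rot: [-180.0, -0.7, 8.7]
force: [-0.0, 0.5, 0.1]
gripper_width: 30.1
gripper_force: 0.0
tab scene [339.36363636 266.61363636] [7, 41, 5, 12, 44] [339.78018163 266.11909436] side [215.06382979 221.95744681] [27, 28, 8, 9, 47] [215.29774501 222.29918537] (array([614.81525278, 140.31456532,  51.66174812]), np.float64(0.08259084170188342))
boltB px [277.42791268 141.95525954]
[278.19285714 206.56190476] [72, 71, 14, 32, 420] [616.36301863 140.71559979  60.        ]
125 [76, 79, 81, 77, 78, 70, 53, 38, 39, 32, 44, 90, 141, 162, 160, 159, 162, 164, 170, 173, 172, 174, 162, 161, 159, 160, 161, 163, 160, 163, 158, 162, 163, 162, 165, 164, 168, 170, 159, 130, 92, 78, 82, 84, 83, 64, 45, 49]
129 [30, 32, 35, 30, 32, 32, 35, 30, 32, 35, 62, 163, 243, 252, 253, 253, 253, 253, 253, 251, 243, 233, 232, 231, 232, 233, 232, 231, 230, 228, 231, 241, 250, 253, 253, 253, 253, 253, 251, 220, 126, 58, 33, 32, 33, 34, 34, 33]
13
[... 879 characters left out ...]
2, 31, 29, 35, 30, 37]
149 [37, 29, 24, 33, 38, 33, 31, 36, 34, 36, 38, 105, 189, 221, 225, 226, 226, 226, 217, 199, 209, 218, 222, 220, 215, 215, 214, 221, 223, 219, 207, 200, 206, 220, 223, 221, 222, 223, 209, 148, 77, 39, 34, 32, 36, 31, 37, 23]
153 [31, 34, 29, 36, 39, 36, 38, 33, 33, 31, 41, 106, 194, 219, 224, 224, 224, 223, 221, 209, 200, 199, 203, 207, 207, 209, 209, 213, 210, 201, 200, 203, 215, 220, 223, 221, 222, 221, 208, 143, 71, 40, 33, 32, 33, 34, 34, 33]
157 [37, 35, 31, 28, 31, 36, 35, 33, 32, 34, 38, 107, 193, 220, 225, 224, 224, 225, 223, 221, 226, 240, 250, 252, 252, 252, 250, 252, 253, 253, 253, 248, 233, 223, 222, 221, 221, 220, 207, 141, 63, 37, 35, 34, 31, 32, 34, 31]
```

```bash
python3 drive.py '[{"d": [0, 0, -20]}, {}, {}, {}, {}]'; python3 -c "
from workcell import env
print(env.job_done())"
```

```text
time_s: 46.9
ee_pos: [614.5, 140.9, 146.9]
ee_rot: [180.0, 0.1, 8.7]
force: [0.0, -0.1, -0.4]
gripper_width: 29.6
gripper_force: 0.0
the job is handed in; nothing more can be done
None
```

The job is handed in at about 47 s of robot time: my last checks had both used cells in the bin, the three coloured cells in their troughs within about 5° of strip-up, and the strap flat over both bolts, but the hand-in returned no verdict.

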